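# Weigh the crucible behind the reagent bottles

### The arm

A 6-joint arm with a two-finger parallel gripper is mounted at the origin on a cart in front of the work surface, level with it; the furniture and walls round the work are solid. World frame = base frame: x ahead of the robot, y to its left, z up, the work surface at z = 0. Lengths are in m, angles in rad, forces in N, time in s.
With the tool pointing down it reaches from about 0.35 to 0.975 m from the base axis. Payload 4.9 kg.
Tool frame: the origin (TCP) lies midway between the tips of the shut fingers; the grasp point (between the pads) lies manip.tcp_to_grasp behind it (manip.tcp_to_grasp is the distance from the TCP to the grasp point, in m); z points along the fingers, y is the line along which they close (so a half turn about z gives the same grasp; the last joint's range is limited). The gripper opens to 85 mm and grips with 20 to 120 N. Pads are 22 mm wide; open, the fingers measure 114 mm over their backs; the gripper's body (76 mm by 85 mm) begins 54 mm behind the grasp point. The pads swing forward as they close: fully open they stand 13 mm farther back than shut.
Start: joints at [-1.234, 0.053, 1.613, -0, 1.476, -0.119], TCP at [0.275, -0.561, 0.209] pointing down, gripper open.
Joint ranges: [-3.01, 3.01], [-1.01, 2.22], [0.06, 2.58], [-1.02, 4.17], [0.09, 2.62], [-3.14, 3.14]. Speed limits (rad/s): [2.57, 2.57, 3.14, 3.14, 3.14, 3.14].

### API

Orientations are given as a unit quaternion [w, x, y, z].
In Python, from plant import manip, grab_frame, calibration, job_done gives the robot as it stands.
- The arm moves only by the tool send_rows, never from a script. Its argument "rows" is a list of rows, each an object of numbers: "x", "y", "z": the shift along the tool's x, y, z normalised to -1 to 1, where 1 is 15 cm; "wx", "wy", "wz": the turn, a rotation vector about the tool's x, y, z normalised to -1 to 1, where 1 is pi/4 rad; "hand": the opening, from -1 (shut) to 1 (fully open). In form: [{"x": .., "y": .., "z": .., "wx": .., "wy": .., "wz": .., "hand": ..}, ...]. A call has exactly 10 rows; each row shifts and turns the commanded pose from where the row before left it, along the tool's axes as they then stand; what a row does not reach is not made up. A row lasts 1/12 s, in which the tool goes at most 41.7 mm and 7.16 degrees, less where a joint would pass 70% of its speed; a pose out of reach is approached as far as the arm can. A call with a number of a shift or a turn outside -1 to 1 is refused whole. A call with a gripper value outside its range is refused whole. The fingers move at their own pace and stop on an object; the grip force is fixed at half the most. Time passes only in rows, so rows that do not move let the fingers close, or fill a call up. It gives the time, the measured TCP pose, the force, the opening and the grip force at its end, in the units of the state.
- manip.state(): the state, without advancing time (a new reading comes with each control period).
- grab_frame(name): name is "scene" or "top" or "wrist"; returns the picture (400x640x3 uint8, blue, green, red); there is no depth.
- calibration(name): a dict with "camera_matrix" (3x3 intrinsics, pixels), "R" (3x3) and "t" (3): a world point X has camera coordinates R X + t. Camera axes: x right, y down, z forward; pixel columns grow to the right and rows downward; lengths in m; the calibration is good to about 2 mm. A picture is of the moment at which its call begins: read the wrist's pose just before it. calibration takes no time and is no camera call; for the wrist camera it gives the pose at the moment of the call.
- job_done(): hands the job in; it is judged then, once.
The state is a dict: "time": time; "joint_pos": joint angles; "joint_vel": joint speeds; "joint_efforts": joint torques, N m; "tool_pos": TCP position; "tool_rot": TCP orientation; "contact_force": force on the tool from outside, world axes, zero at the start; "ft_torque": the same for the moment, N m; "gripper_width": opening from 0.0 (shut) to 1.0 (fully open); "grasp_force": force on a finger pad.
Only numpy, scipy, OpenCV 4.12 (cv2) and the standard library are available. Lean on these libraries where they do the work, as an engineer would, in place of code of your own. Each camera call takes 0.05 s, during which the arm holds its last target. There are 200 camera calls.

### The job

The porcelain crucible at the back of the reagent rack has to be weighed, but the three reagent bottles stand in front of it: first stand all three in the steel spill tray, then set the crucible gently in the middle of the balance pan. Then put every bottle back into the same bay of the rack it came from. Keep everything upright, and leave the crucible on the pan.

Things in the scene. Friction and masses are not known exactly. Their poses are not given: they have to be found in the camera images.
- bottle_tall: Round white plastic reagent bottle, the tallest and widest, white cap: body diameter 72 mm, 174 mm tall, with a ribbed screw cap on top 39 mm in diameter and 23 mm high (lift it by the cap, from above). Fixed cap. Weight at most 0.7 kg. Origin: centre of the underside; z up along the bottle. It starts in one of the three front bays of the rack; which one changes.
- bottle_middle: Round white plastic reagent bottle, the middle one, white cap: body diameter 68 mm, 164 mm tall, with a ribbed screw cap on top 39 mm in diameter and 22 mm high (lift it by the cap, from above). Fixed cap. Weight at most 0.7 kg. Origin: centre of the underside; z up along the bottle. It starts in one of the three front bays of the rack; which one changes.
- bottle_small: Round white plastic reagent bottle, the smallest, blue cap: body diameter 60 mm, 144 mm tall, with a ribbed screw cap on top 35 mm in diameter and 19 mm high (lift it by the cap, from above). Fixed cap. Weight at most 0.7 kg. Origin: centre of the underside; z up along the bottle. It starts in one of the three front bays of the rack; which one changes.
- crucible: White porcelain crucible, an open cup: 41 mm across the rim, 25 mm across the foot, 34 mm high, 0.03 kg. Origin: centre of the underside; z up. It stands in the rack's narrow rear bay, within 50 mm of the bay's middle. Take it from above across the rim, the fingers closing along the rack's length (rack y): there is no room for fingers the other way.
- reagent_rack: Grey open rack, fixed, 150 mm (x) by 280 mm (y); outer walls 50 mm high, dividers 45 mm, all 4 mm thick, floor 4 mm. Origin: centre of the underside; x points to the rear, away from the robot. Three front bays 88 x 88 mm inside, centres x = -27, y = -92, 0, +92 mm, hold one bottle each. Behind them one narrow bay, 50 (x) by 272 mm (y) inside, centre x = +46 mm, holds the crucible.
- spill_tray: Long shallow dark steel tray, fixed: 108 mm (x) by 286 mm (y) outside, 102 x 280 mm inside, floor 3 mm thick, rim 19 mm high. Empty at the start; room for the three bottles in a row, at y = -84, 0, +84 mm. Origin: centre of the underside. It lies at the front edge of the bench, to the left or the right, with the balance on the other side.
- pan (a point): Weighing pan of the compact white balance (fixed, 110 by 185 mm, grey display console at its right end): a flat steel disc of 92 mm diameter. This point is the centre of its upper face, 78 mm above the worktop; z up. Nothing else on the balance is higher than the pan. Glass flasks up to 150 mm tall stand behind the place where it or the tray may be on the left.
Things that resemble listed ones, but are neither listed nor needed, are in the scene too. What is shaped like the bottle_small but purple is not meant.

How it is judged:
By the outcome, as a careful person would: the job done as asked, in the order asked, and still so for the second after the job is handed in, with the robot touching nothing.
It also fails if it takes over 144 s, if anything falls off the work surface, if the arm or the gripper's body presses on something with over 40 N, if the wrist force passes 120 N, or if a joint passes its speed limit or range.

## Working session

There is one attempt and no reset: what is moved stays moved. The work goes in short steps, Python scripts to look and compute and a tool call to move; the robot and the scene stay as the last step left them, time stands still between calls to the robot, and variables do not carry over. Pictures are saved under pics/ and viewed, at most 14 in all, crops included, and the job is handed in when it is done.

Besides the shell and the picture viewer there is one more tool, called after ">>>" as a command line: name --argument value ..., lists and objects as JSON in quotes. send_rows: Moves the arm, as the interface text tells. Scaled input: -1 to 1 covers 15 cm each way for a shift and pi/4 rad each way for a turn. Its arguments: {"type":"object","properties":{"rows":{"type":"array","items":{"type":"object","properties":{"x":{"type":"number","minimum":-1,"maximum":1},"y":{"type":"number","minimum":-1,"maximum":1},"z":{"type":"number","minimum":-1,"maximum":1},"wx":{"type":"number","minimum":-1,"maximum":1},"wy":{"type":"number","minimum":-1,"maximum":1},"wz":{"type":"number","minimum":-1,"maximum":1},"hand":{"type":"number"}}}}},"required":["rows"]}

```bash
mkdir -p pics; ls
python3 - <<'E'
from plant import manip, grab_frame, calibration
import cv2,numpy as np
print(manip.state()); print(manip.tcp_to_grasp)
for n in ("scene","top"):
    im=grab_frame(n); cv2.imwrite(f"pics/{n}0.png",im)
    c=calibration(n); print(n,np.round(c["camera_matrix"],1).tolist(),np.round(c["R"],3).tolist(),np.round(c["t"],3), 'cam',np.round(-np.array(c["R"]).T@c["t"],3))
E
```

```text
pics
{'time': 0.0, 'joint_pos': array([-1.23401058e+00,  5.33842048e-02,  1.61430673e+00,  3.28263028e-05,
        1.47598881e+00, -1.19018612e-01]), 'joint_vel': array([-0.0008479 , -0.00077176,  0.00021906, -0.00066764, -0.00122986,
       -0.00090499]), 'joint_efforts': array([-2.28924684e-03, -3.93692458e+01, -3.70173669e+01, -2.39386800e-04,
        7.08375723e-03,  4.12269983e-06]), 'tool_pos': array([ 0.27489133, -0.56055587,  0.2081385 ]), 'tool_rot': array([-1.03914303e-03,  9.74142332e-01,  2.25932793e-01, -9.71597273e-05]), 'contact_force': array([-0.5517991 , -0.20926295,  0.53179867]), 'ft_torque': array([ 0.03572981, -0.01309843, -0.00545303]), 'grasp_force': 0.0, 'gripper_width': 0.9974741794883327}
0.0187
scene [[459.9, 0.0, 313.8], [0.0, 459.9, 197.2], [0.0, 0.0, 1.0]] [[-0.498, -0.867, -0.022], [-0.443, 0.276, -0.853], [0.746, -0.414, -0.522]] [0.177 0.302 0.941] cam [-0.479  0.46   0.753]
top [[465.9, 0.0, 324.4], [0.0, 465.9, 205.4], [0.0, 0.0, 1.0]] [[-0.241, -0.971, 0.0], [-0.917, 0.227, -0.329], [0.319, -0.079, -0.944]] [0.04  0.481 1.463] cam [-0.016  0.046  1.539]
```

View pics/scene0.png

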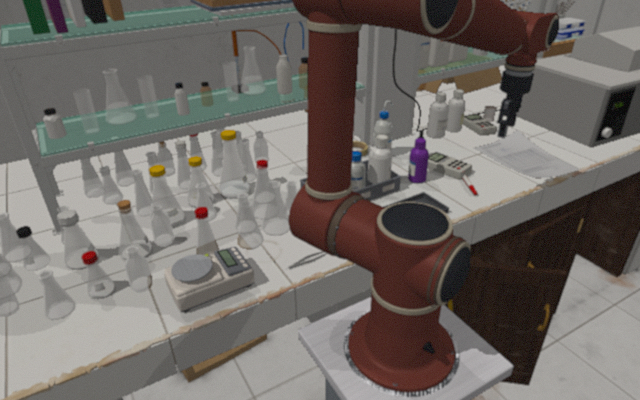

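View pics/top0.png

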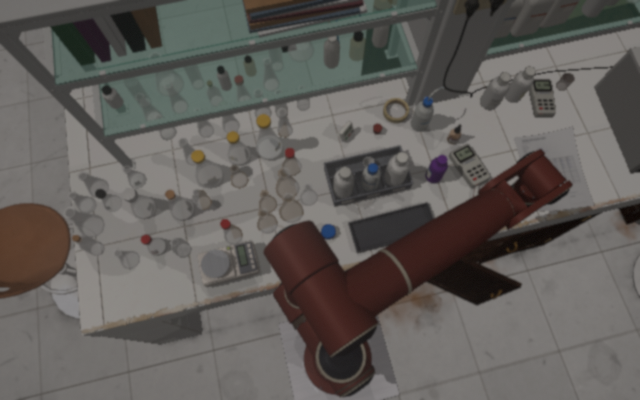

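Scene and top views: the rack (top ≈ 368,172) holds left to right a white (345,178), a blue-capped (372,175) and a white bottle (400,165). The tray is at (392,228) and the balance pan at (217,263), on the left. Look-alikes are the blue-capped bottle at (424,105), the purple one at (437,168), white bottles at (495,90) and (520,85), and a small cup at (566,80). I'll choose the three inside the rack and check them in a close crop.

Run:
```python
import cv2
im=cv2.imread("pics/top0.png")
a=cv2.resize(im[125:255,310:450],None,fx=5,fy=5,interpolation=cv2.INTER_CUBIC)[:600]
b=cv2.convertScaleAbs(a,alpha=1.5); cv2.imwrite("pics/rackcrop.png",b[:600,:800])
print(b.shape)
```

```text
(600, 700, 3)
```

View pics/rackcrop.png

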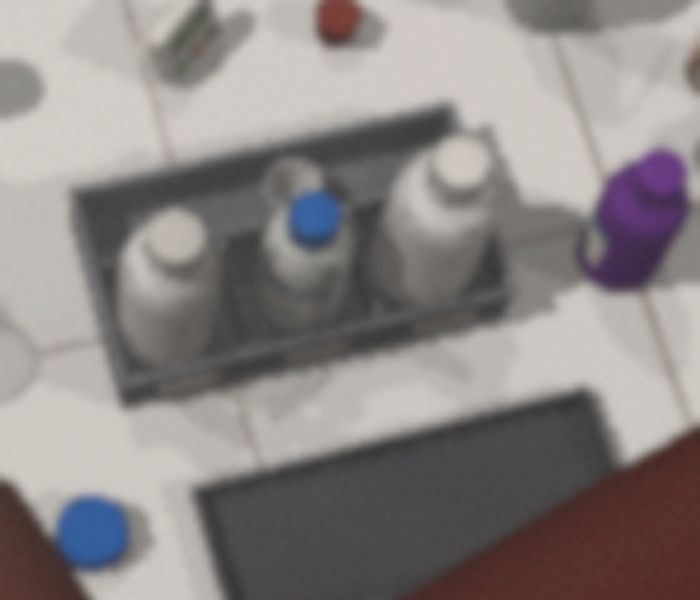

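Crop: bottles in the rack's bays are white (smaller), blue cap and white (larger), with the crucible visible at crop (293,180) behind the blue cap. The tray lies in front, and a loose blue cap at (93,530) is clutter.

```bash
cat > h.py <<'E'
import numpy as np, cv2
from plant import manip, grab_frame, calibration
def ray(c,u,v,z):
    K,R,t=(np.array(c[k]) for k in("camera_matrix","R","t")); t=t.ravel()
    d=R.T@np.linalg.inv(K)@[u,v,1]; o=-R.T@t
    return o+d*(z-o[2])/d[2]
def proj(c,X):
    K,R,t=(np.array(c[k]) for k in("camera_matrix","R","t")); p=K@(R@np.array(X)+t.ravel()); return p[:2]/p[2]
E
python3 - <<'E'
from h import *
c=calibration("top"); f=lambda u,v,z:np.round(ray(c,310+u/5,125+v/5,z),4)
print("rack rim RL,RR,FL,FR",f(75,190,.05),f(452,106,.05),f(122,388,.05),f(508,287,.05))
print("tray FL-back corners",f(197,490,.019),f(592,390,.019))
for n,u,v in(("L",178,230),("R",465,155)):
  print(n,f(u,v,.197),f(u,v,.186))
print("blue",f(316,210,.163),"cruc",f(293,180,.038))
im=cv2.imread("pics/top0.png")[235:290,190:240]
print("pan approx",np.round(ray(c,217,263,.078),4))
s=calibration("scene"); print("pan scene",np.round(ray(s,193,268,.078),4))
E
```

```text
rack rim RL,RR,FL,FR [ 0.6387 -0.1188  0.05  ] [ 0.6376 -0.3937  0.05  ] [ 0.4885 -0.1144  0.05  ] [ 0.4961 -0.3907  0.05  ]
tray FL-back corners [ 0.4152 -0.1491  0.019 ] [ 0.4193 -0.4332  0.019 ]
L [ 0.5319 -0.1586  0.197 ] [ 0.5364 -0.1602  0.186 ]
R [ 0.5382 -0.3482  0.197 ] [ 0.5427 -0.3515  0.186 ]
blue [ 0.538  -0.2536  0.163 ] cruc [ 0.6145 -0.2713  0.038 ]
pan approx [0.3712 0.302  0.078 ]
pan scene [0.3632 0.3096 0.078 ]
```

>>> send_rows --rows '[{"z":-0.133,"wz":-0.1578,"hand":1},{"z":-0.133,"wz":-0.1578,"hand":1},{"z":-0.133,"wz":-0.1578,"hand":1},{"z":-0.133,"wz":-0.1578,"hand":1},{"z":-0.133,"wz":-0.1578,"hand":1},{"z":-0.133,"wz":-0.1578,"hand":1},{"z":-0.133,"wz":-0.1578,"hand":1},{"z":-0.133,"wz":-0.1578,"hand":1},{"z":-0.133,"wz":-0.1578,"hand":1},{"z":-0.133,"hand":1}]'

```text
invalid input at $.rows[0]: expected keys x, y, z, wx, wy, wz, hand
```

>>> send_rows --rows '[{"x":0.2,"y":0.1,"hand":1},{"x":0.2,"y":0.1,"hand":1},{"x":0.2,"y":0.1,"hand":1},{"x":0.2,"y":0.1,"hand":1},{"x":0.2,"y":0.1,"hand":1},{"x":0.2,"y":0.1,"hand":1},{"x":0.2,"y":0.1,"hand":1},{"x":0.2,"y":0.1,"hand":1},{"x":0.2,"y":0.1,"hand":1},{"x":0.2,"y":0.1,"hand":1}]'

```text
invalid input at $.rows[0]: expected keys x, y, z, wx, wy, wz, hand
```

Run:
```python
from h import *
im=grab_frame("wrist"); cv2.imwrite("pics/w1.png",im)
c=calibration("wrist"); np.savez("w1.npz",**c); print('cam',np.round(-np.array(c["R"]).T@c["t"],3),np.round(c["R"],2).tolist())
```

```text
cam [ 0.349 -0.525  0.373] [[0.44, -0.9, -0.0], [-0.85, -0.42, 0.32], [-0.29, -0.14, -0.95]]
```

View pics/w1.png

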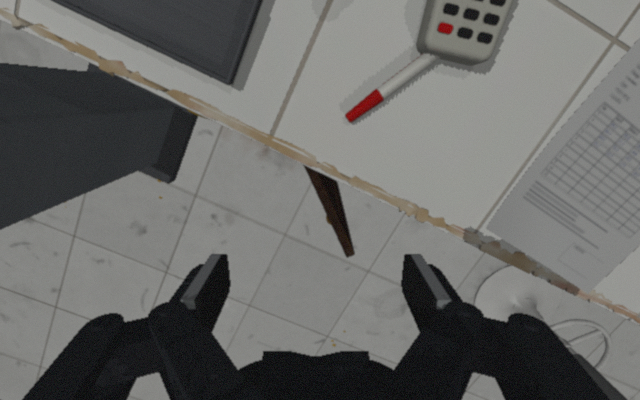

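The wrist view (taken before moving) shows only the tray's corner (230,80) and the fingers. All keys are needed in each row, so I'll resend.

>>> send_rows --rows '[{"x":0,"y":0,"z":-0.133,"wx":0,"wy":0,"wz":-0.1578,"hand":1},{"x":0,"y":0,"z":-0.133,"wx":0,"wy":0,"wz":-0.1578,"hand":1},{"x":0,"y":0,"z":-0.133,"wx":0,"wy":0,"wz":-0.1578,"hand":1},{"x":0,"y":0,"z":-0.133,"wx":0,"wy":0,"wz":-0.1578,"hand":1},{"x":0,"y":0,"z":-0.133,"wx":0,"wy":0,"wz":-0.1578,"hand":1},{"x":0,"y":0,"z":-0.133,"wx":0,"wy":0,"wz":-0.1578,"hand":1},{"x":0,"y":0,"z":-0.133,"wx":0,"wy":0,"wz":-0.1578,"hand":1},{"x":0,"y":0,"z":-0.133,"wx":0,"wy":0,"wz":-0.1578,"hand":1},{"x":0,"y":0,"z":-0.133,"wx":0,"wy":0,"wz":-0.1578,"hand":1},{"x":0,"y":0,"z":-0.133,"wx":0,"wy":0,"wz":0,"hand":1}]'

```text
time: 0.98
tool_pos: [0.2751, -0.561, 0.4094]
tool_rot: [-0.0, 0.705, 0.709, 0.0]
contact_force: [-0.2, -0.3, 0.5]
gripper_width: 1.0
grasp_force: 0.0
```

>>> send_rows --rows '[{"x":0.2,"y":0.13,"z":0,"wx":0,"wy":0,"wz":0,"hand":1},{"x":0.2,"y":0.13,"z":0,"wx":0,"wy":0,"wz":0,"hand":1},{"x":0.2,"y":0.13,"z":0,"wx":0,"wy":0,"wz":0,"hand":1},{"x":0.2,"y":0.13,"z":0,"wx":0,"wy":0,"wz":0,"hand":1},{"x":0.2,"y":0.13,"z":0,"wx":0,"wy":0,"wz":0,"hand":1},{"x":0.2,"y":0.13,"z":0,"wx":0,"wy":0,"wz":0,"hand":1},{"x":0.2,"y":0.13,"z":0,"wx":0,"wy":0,"wz":0,"hand":1},{"x":0.2,"y":0.13,"z":0,"wx":0,"wy":0,"wz":0,"hand":1},{"x":0.2,"y":0.13,"z":0,"wx":0,"wy":0,"wz":0,"hand":1},{"x":0.1,"y":0.1,"z":0,"wx":0,"wy":0,"wz":0,"hand":1}]'

```text
time: 1.82
tool_pos: [0.4665, -0.273, 0.4091]
tool_rot: [-0.0, 0.706, 0.708, 0.0]
contact_force: [-0.3, -0.1, -0.2]
gripper_width: 0.995
grasp_force: 0.0
```

Run:
```python
from h import *
im=grab_frame("wrist"); cv2.imwrite("pics/w2.png",im)
c=calibration("wrist"); np.savez("w2.npz",**c); print('cam',np.round(-np.array(c["R"]).T@c["t"],3),np.round(c["R"],2).tolist())
cv2.imwrite("pics/top2.png",grab_frame("top"))
s=manip.state();print(s["tool_rot"],s["joint_pos"])
```

```text
cam [ 0.468 -0.19   0.573] [[1.0, 0.01, 0.0], [0.0, -0.95, 0.32], [0.0, -0.32, -0.95]]
[-2.44518640e-04  7.05254193e-01  7.08954416e-01  3.14232447e-04] [-6.67885148e-01 -1.86160380e-01  1.51540839e+00  7.00800883e-04
  1.81275835e+00 -6.72950283e-01]
```

View pics/w2.png

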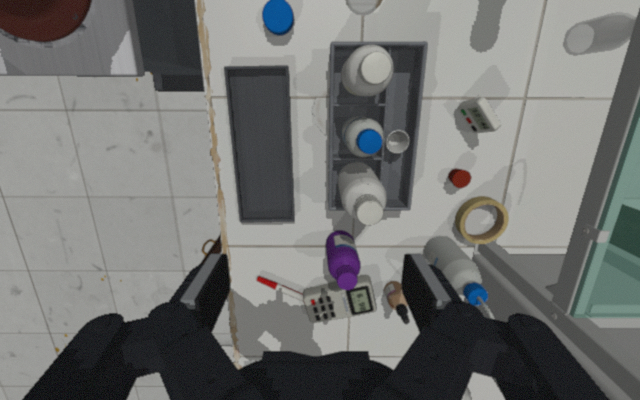

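Wrist view: rack (328–427, 43–210), caps at (376,68), (369,141) blue and (369,210), crucible rim (397,141), empty tray (226–294, 66–222). The purple decoy (343,260) is outside the rack.

Run:
```python
from h import *
im=cv2.imread("pics/w2.png"); c=np.load("w2.npz")
hsv=cv2.cvtColor(im,cv2.COLOR_BGR2HSV)
dark=cv2.morphologyEx((hsv[...,2]<125).astype(np.uint8),cv2.MORPH_CLOSE,np.ones((3,3)))
for n,(x0,y0,x1,y1),z in(("tray",(218,55,305,235),.019),("rack",(315,30,440,222),.05)):
    m=np.zeros_like(dark); m[y0:y1,x0:x1]=dark[y0:y1,x0:x1]
    k=max(cv2.findContours(m,0,2)[0],key=cv2.contourArea)
    P=np.array([ray(c,*p[0],z)[:2] for p in k],np.float32)
    r=cv2.minAreaRect(P); print(n,np.round(r[0],4),np.round(r[1],4),round(r[2],2))
f=lambda u,v,z:np.round(ray(c,u,v,z),4)
print("rackcorners",[f(u,v,.05)[:2].tolist() for u,v in((332,42),(427,42),(327,209),(411,210))])
print("traycorners",[f(u,v,.019)[:2].tolist() for u,v in((226,67),(290,66),(239,222),(294,221))])
b=((hsv[...,0]>95)&(hsv[...,0]<125)&(hsv[...,1]>120)).astype(np.uint8)
m=b.copy();m[:120]=0;m[160:]=0;m[:,:340]=0;m[:,400:]=0
k=max(cv2.findContours(m,0,2)[0],key=cv2.contourArea);(u,v),R=cv2.minEnclosingCircle(k);print("blue",u,v,R,f(u,v,.160))
for n,u,v in(("A",377,67),("C",369,211)): print(n,f(u,v,.197),f(u,v,.186))
print("cruc",f(397,141,.038))
g=cv2.resize(np.vstack([im[40:100,320:430],im[120:160,320:430],im[180:230,320:430]]),None,fx=4,fy=4,interpolation=cv2.INTER_CUBIC)
print(g.shape);cv2.imwrite("pics/w2c.png",g[:600])
```

```text
tray [ 0.3701 -0.2884] [0.1134 0.2912] 1.03
rack [ 0.5664 -0.2558] [0.1605 0.3178] 0.85
rackcorners [[0.4949, -0.1115], [0.6435, -0.1106], [0.492, -0.3911], [0.6484, -0.3923]]
traycorners [[0.3176, -0.1461], [0.4261, -0.1439], [0.3184, -0.4316], [0.4281, -0.4289]]
blue 369.4285583496094 140.60000610351562 12.904180526733398 [ 0.543  -0.2487  0.16  ]
A [ 0.5398 -0.1592  0.197 ] [ 0.5419 -0.1583  0.186 ]
C [ 0.5416 -0.3371  0.197 ] [ 0.5438 -0.3414  0.186 ]
cruc [ 0.6139 -0.2665  0.038 ]
(600, 440, 3)
```

View pics/w2c.png

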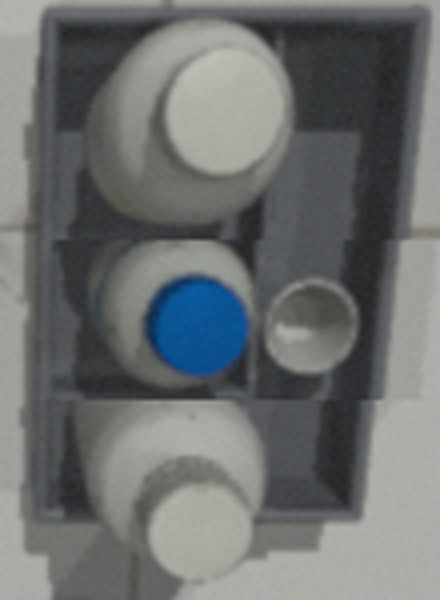

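Blue cap is bottle_small in the centre bay. Two-view agreement and cap size put bottle_middle at left (y≈-0.159) and bottle_tall at right (y≈-0.34). I'll start with the middle bottle.

>>> send_rows --rows '[{"x":0.19,"y":0.124,"z":0.1,"wx":0,"wy":0,"wz":0,"hand":0.3},{"x":0.19,"y":0.124,"z":0.1,"wx":0,"wy":0,"wz":0,"hand":0.3},{"x":0.19,"y":0.124,"z":0.1,"wx":0,"wy":0,"wz":0,"hand":0.3},{"x":0.19,"y":0.124,"z":0.1,"wx":0,"wy":0,"wz":0,"hand":0.3},{"x":0,"y":0,"z":0.2,"wx":0,"wy":0,"wz":0,"hand":0.3},{"x":0,"y":0,"z":0.2,"wx":0,"wy":0,"wz":0,"hand":0.3},{"x":0,"y":0,"z":0.2,"wx":0,"wy":0,"wz":0,"hand":0.3},{"x":0,"y":0,"z":0.2,"wx":0,"wy":0,"wz":0,"hand":0.3},{"x":0,"y":0,"z":0.1,"wx":0,"wy":0,"wz":0,"hand":0.3},{"x":0,"y":0,"z":0,"wx":0,"wy":0,"wz":0,"hand":0.3}]'

```text
time: 2.75
tool_pos: [0.5367, -0.1617, 0.208]
tool_rot: [-0.005, 0.707, 0.707, -0.002]
contact_force: [-0.0, 0.1, -0.2]
gripper_width: 0.653
grasp_force: 0.0
```

Run:
```python
from h import *
im=grab_frame("wrist"); cv2.imwrite("pics/w3.png",im)
np.savez("w3.npz",**calibration("wrist"));s=manip.state();print(s["tool_pos"],s["gripper_width"])
```

```text
[ 0.53807941 -0.16223895  0.21106892] 0.6455426595947856
```

View pics/w3.png

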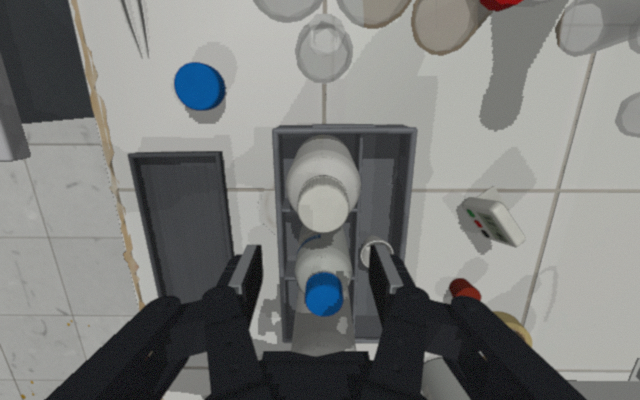

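Close view: middle's cap at (323,205), blue cap at (324,293), rack's left rim at rows 126–130, tray's left end at row 153.

Run:
```python
from h import *
c=np.load("w3.npz");f=lambda u,v,z:np.round(ray(c,u,v,z),4)
print("A",f(323,206,.186),"blue",f(324,294,.163))
print("rack L corners",f(275,128,.05),f(416,128,.05),"tray L corners",f(130,153,.019),f(221,152,.019))
im=cv2.imread("pics/w3.png");hsv=cv2.cvtColor(im,cv2.COLOR_BGR2HSV)
print(hsv[206,285:365,2].tolist())
```

```text
A [ 0.5437 -0.1513  0.186 ] blue [ 0.5456 -0.2381  0.163 ]
rack L corners [ 0.4952 -0.114   0.05  ] [ 0.6444 -0.114   0.05  ] tray L corners [ 0.3165 -0.1464  0.019 ] [ 0.4254 -0.1452  0.019 ]
[75, 71, 74, 73, 67, 54, 69, 98, 121, 133, 136, 127, 124, 146, 163, 168, 169, 167, 166, 166, 166, 168, 166, 167, 170, 178, 180, 178, 180, 177, 181, 179, 178, 178, 176, 177, 178, 177, 177, 180, 178, 177, 176, 176, 176, 180, 177, 178, 180, 180, 175, 178, 177, 178, 175, 172, 174, 175, 174, 176, 176, 174, 161, 136, 127, 140, 142, 134, 122, 96, 68, 62, 79, 91, 93, 87, 92, 95, 95, 93]
```

```bash
cat >> h.py <<'E'
def snap(n,f):
    c=calibration(n); im=grab_frame(n); cv2.imwrite(f"pics/{f}.png",im); np.savez(f"{f}.npz",**c); return c,im,cv2.cvtColor(im,cv2.COLOR_BGR2HSV)
E
python3 - <<'E'
from h import *
c,im,hsv=snap("wrist","w4");s=manip.state();print(s["tool_pos"],s["tool_rot"])
f=lambda u,v,z:np.round(ray(c,u,v,z),4)
b=((hsv[...,0]>95)&(hsv[...,0]<125)&(hsv[...,1]>120)).astype(np.uint8);b[:250]=0
k=max(cv2.findContours(b,0,2)[0],key=cv2.contourArea);print("blue",cv2.boundingRect(k),cv2.fitEllipse(k))
print(hsv[150:245,323,2].tolist())
print(hsv[265:325,324,2].tolist())
print([proj(c,[.541,-.159,z]).round(1).tolist() for z in(.186,.164)],proj(c,[.543,-.249,.163]).round(1),proj(c,[.565,-.112,.05]).round(1))
E
```

```text
[ 0.53936484 -0.16268875  0.21360208] [-5.26463835e-04  7.07258153e-01  7.06955098e-01 -3.41971859e-04]
blue (304, 270, 37, 44) ((321.7411193847656, 291.2083740234375), (37.59090042114258, 43.800376892089844), 177.93899536132812)
[150, 150, 151, 155, 157, 163, 164, 172, 177, 177, 176, 176, 178, 179, 178, 180, 176, 177, 179, 179, 181, 177, 164, 126, 123, 140, 127, 123, 124, 125, 120, 130, 141, 159, 172, 179, 181, 180, 179, 179, 183, 180, 180, 179, 183, 180, 179, 178, 178, 177, 179, 179, 179, 176, 179, 177, 177, 177, 177, 178, 178, 177, 176, 179, 179, 179, 177, 177, 177, 176, 178, 176, 176, 176, 178, 176, 174, 172, 171, 148, 95, 76, 79, 78, 76, 76, 76, 76, 77, 77, 77, 76, 79, 82, 98]
[168, 166, 149, 116, 111, 123, 128, 110, 98, 101, 101, 103, 103, 105, 102, 109, 119, 132, 140, 148, 152, 154, 156, 153, 154, 153, 153, 152, 154, 152, 152, 150, 151, 152, 149, 149, 147, 149, 149, 146, 147, 144, 138, 128, 105, 101, 101, 100, 87, 82, 86, 85, 86, 87, 86, 86, 82, 84, 84, 84]
[[318.9, 216.7], [318.7, 205.4]] [320.8 304.8] [340.9 126.1]
```

Two-view triangulation gives cap tops at about 0.148 and 0.170 m, so the stated heights include the caps (plus the 4 mm floor). I'm setting grasp heights accordingly: TCP z of 0.147 for middle, 0.130 for small and 0.157 for tall.

>>> send_rows --rows '[{"x":0.025,"y":0.024,"z":0.11,"wx":0,"wy":0,"wz":0,"hand":0.3},{"x":0,"y":0,"z":0.11,"wx":0,"wy":0,"wz":0,"hand":0.3},{"x":0,"y":0,"z":0.11,"wx":0,"wy":0,"wz":0,"hand":0.3},{"x":0,"y":0,"z":0.11,"wx":0,"wy":0,"wz":0,"hand":0.3},{"x":0,"y":0,"z":0,"wx":0,"wy":0,"wz":0,"hand":0.3},{"x":0,"y":0,"z":0,"wx":0,"wy":0,"wz":0,"hand":-1},{"x":0,"y":0,"z":0,"wx":0,"wy":0,"wz":0,"hand":-1},{"x":0,"y":0,"z":0,"wx":0,"wy":0,"wz":0,"hand":-1},{"x":0,"y":0,"z":0,"wx":0,"wy":0,"wz":0,"hand":-1},{"x":0,"y":0,"z":0,"wx":0,"wy":0,"wz":0,"hand":-1}]'

```text
time: 3.68
tool_pos: [0.5441, -0.1586, 0.1492]
tool_rot: [0.001, 0.707, 0.707, 0.0]
contact_force: [-0.5, 0.6, 0.2]
gripper_width: -0.001
grasp_force: 0.0
```

The fingers shut on nothing, so I need to look.

Run:
```python
from h import *
c,im,hsv=snap("wrist","w5")
```

```text
(no output)
```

View pics/w5.png

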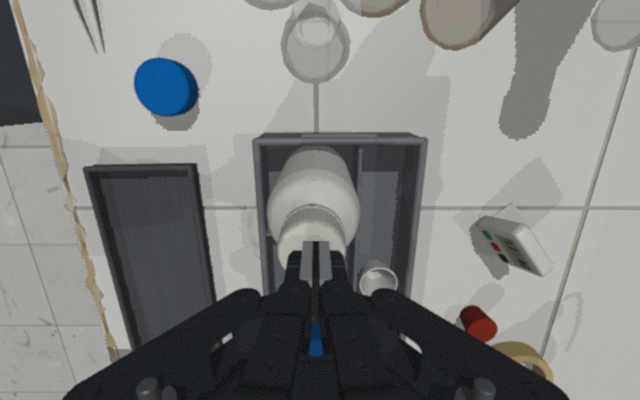

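Run:
```python
from h import *
c=np.load("w5.npz");s=manip.state();print(s["tool_pos"],s["contact_force"],s["gripper_width"])
print("tcp->",proj(c,s["tool_pos"]).round(1))
im=cv2.imread("pics/w5.png");hsv=cv2.cvtColor(im,cv2.COLOR_BGR2HSV)
print(hsv[190:275,295,2].tolist());print(hsv[238,265:365,2].tolist())
# cap width/top: project cap circle edges for hypotheses
for z in(.150,.160,.168,.186):
    o=[.543,-.159,z];print(z,[proj(c,np.add(o,d)).round(0).tolist() for d in([0,.0195,0],[0,0,0],[-.0195,0,0],[.0195,0,0],[0,-.0195,0])])
g=cv2.resize(im[190:290,250:390],None,fx=5,fy=5,interpolation=cv2.INTER_CUBIC);cv2.imwrite("pics/w5c.png",g)
```

```text
[ 0.5438802  -0.1585254   0.14887266] [0.41087135 0.6313119  0.24008534] -0.005010285660400281
tcp-> [313.9 237.2]
[178, 180, 179, 178, 176, 178, 180, 178, 175, 171, 167, 163, 166, 160, 159, 160, 161, 151, 138, 122, 131, 147, 136, 124, 117, 119, 120, 123, 119, 125, 126, 120, 124, 132, 143, 150, 154, 166, 177, 184, 187, 183, 184, 184, 181, 174, 173, 173, 172, 172, 171, 172, 173, 174, 172, 174, 172, 171, 171, 158, 108, 55, 35, 37, 35, 28, 31, 35, 33, 35, 39, 40, 38, 31, 38, 38, 46, 42, 34, 35, 39, 34, 40, 34, 36]
[75, 56, 50, 50, 48, 52, 54, 59, 86, 118, 134, 138, 137, 126, 117, 125, 139, 154, 168, 174, 177, 178, 177, 175, 176, 176, 172, 174, 174, 172, 172, 171, 170, 170, 171, 170, 171, 169, 170, 169, 168, 166, 153, 155, 156, 154, 158, 156, 159, 156, 155, 156, 153, 153, 160, 157, 158, 155, 161, 166, 169, 170, 169, 169, 170, 170, 170, 172, 170, 171, 172, 168, 169, 165, 160, 148, 138, 128, 118, 119, 136, 147, 148, 150, 147, 142, 138, 116, 84, 66, 80, 94, 98, 93, 95, 95, 98, 98, 96, 95]
0.15 [[312.0, 208.0], [312.0, 239.0], [280.0, 239.0], [345.0, 239.0], [313.0, 267.0]]
0.16 [[312.0, 215.0], [312.0, 247.0], [278.0, 247.0], [347.0, 247.0], [312.0, 276.0]]
0.168 [[312.0, 221.0], [312.0, 254.0], [276.0, 254.0], [348.0, 254.0], [312.0, 284.0]]
0.186 [[312.0, 236.0], [312.0, 272.0], [272.0, 272.0], [352.0, 272.0], [312.0, 306.0]]
```

View pics/w5c.png

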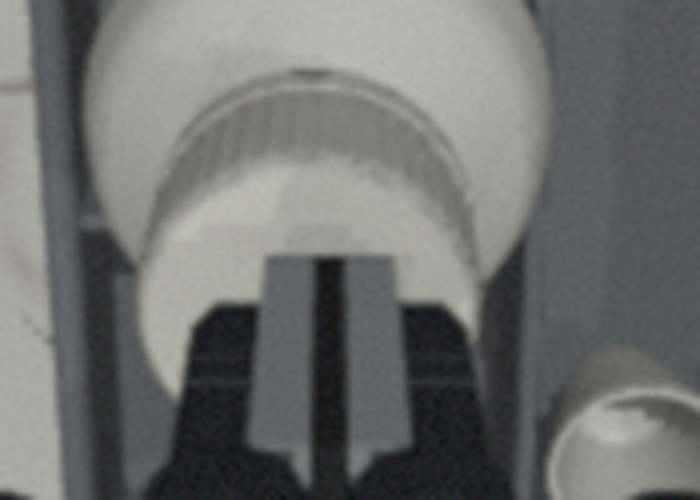

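Run:
```python
from h import *
a=np.load("w4.npz");b=np.load("w5.npz");P=lambda c:c["camera_matrix"]@np.c_[c["R"],c["t"].ravel()]
print(a["camera_matrix"].round(1).tolist(),(-a["R"].T@a["t"].ravel()).round(4),(-b["R"].T@b["t"].ravel()).round(4))
def tri(p,q):
    X=cv2.triangulatePoints(P(a),P(b),np.array(p,float),np.array(q,float)).ravel();return (X[:3]/X[3]).round(4)
print("cap edge",tri((322,183.5),(313,222)))
A=cv2.imread("pics/w4.png",0);B=cv2.imread("pics/w5.png",0)
ka=cv2.goodFeaturesToTrack(A[:300],200,.02,6)
q,st,e=cv2.calcOpticalFlowPyrLK(A,B,ka,None,winSize=(25,25),maxLevel=4)
for p,r,s,er in zip(ka[:,0],q[:,0],st.ravel(),e.ravel()):
    if s and er<8 and 230<p[0]<460 and 120<p[1]<300: print(p,r.round(1),tri(p,r))
for n in("w4","w5"):
    h=cv2.imread(f"pics/{n}.png",0); print(n,[(r,h[r,265:365].tolist()) for r in((206,) if n=="w4" else (246,))])
```

```text
[[301.5, 0.0, 315.4], [0.0, 301.5, 195.4], [0.0, 0.0, 1.0]] [ 0.5396 -0.0805  0.3754] [ 0.5443 -0.0764  0.3133]
cap edge [ 0.5434 -0.1422  0.1634]
[271. 128.] [253.4 138.7] [ 0.4895 -0.1148  0.0405]
[410. 191.] [421.2 210. ] [ 0.6587 -0.196   0.01  ]
[413. 127.] [426.3 138.3] [ 0.6412 -0.113   0.0498]
[455. 220.] [471.7 243.4] [ 0.723  -0.2381  0.0057]
[359. 136.] [360.2 148. ] [ 0.5875 -0.1251  0.0286]
[356. 168.] [356.2 189.1] [ 0.5795 -0.1522  0.072 ]
[408. 132.] [421.2 143. ] [ 0.6367 -0.1176  0.0503]
[360. 156.] [360.2 175.2] [ 0.5819 -0.1386  0.0777]
[453. 208.] [469.3 229.6] [ 0.7199 -0.2228  0.0015]
[447. 281.] [460.3 311.1] [ 0.7286 -0.3372 -0.0012]
[391. 157.] [397.6 171.9] [ 0.6304 -0.1531  0.0095]
[235. 185.] [212.5 204.4] [ 0.4384 -0.1858  0.019 ]
[273. 232.] [259.7 274.9] [ 0.5018 -0.2009  0.1235]
[231. 241.] [213.4 284.2] [ 0.4584 -0.2204  0.1053]
w4 [(206, [157, 155, 159, 160, 161, 162, 164, 163, 152, 118, 98, 97, 99, 89, 79, 69, 69, 73, 72, 71, 73, 71, 65, 55, 44, 60, 82, 110, 120, 123, 122, 139, 162, 166, 166, 166, 165, 164, 167, 165, 165, 165, 168, 174, 175, 176, 179, 180, 176, 179, 177, 177, 174, 175, 178, 176, 177, 177, 175, 175, 175, 176, 177, 174, 176, 176, 175, 175, 174, 173, 174, 173, 172, 173, 173, 172, 172, 172, 173, 169, 144, 124, 132, 134, 123, 108, 90, 76, 70, 68, 78, 88, 86, 82, 90, 93, 93, 91, 90, 90])]
w5 [(246, [84, 67, 53, 49, 47, 44, 49, 62, 86, 89, 85, 88, 108, 136, 158, 170, 173, 171, 172, 171, 171, 169, 171, 172, 173, 172, 172, 167, 175, 172, 171, 171, 167, 169, 170, 168, 160, 133, 107, 100, 100, 100, 99, 100, 99, 100, 98, 78, 46, 27, 23, 27, 29, 52, 82, 99, 98, 94, 100, 98, 99, 98, 101, 106, 130, 149, 158, 163, 166, 160, 163, 164, 164, 165, 163, 164, 164, 161, 153, 137, 116, 98, 83, 59, 52, 45, 46, 42, 42, 61, 83, 93, 89, 87, 92, 91, 92, 94, 94, 96])]
```

Triangulating w4 and w5 (arm at rest) puts the middle cap's top at z≈0.165 and y≈-0.162, so the earlier moving-camera numbers were biased. The shut fingertips sit just above the cap. I'll open, go lower in small steps and watch the force.

>>> send_rows --rows '[{"x":-0.02,"y":0,"z":0,"wx":0,"wy":0,"wz":0,"hand":0.3},{"x":0,"y":0,"z":0,"wx":0,"wy":0,"wz":0,"hand":0.3},{"x":0,"y":0,"z":0,"wx":0,"wy":0,"wz":0,"hand":0.3},{"x":0,"y":0,"z":0,"wx":0,"wy":0,"wz":0,"hand":0.3},{"x":0,"y":0,"z":0.02,"wx":0,"wy":0,"wz":0,"hand":0.3},{"x":0,"y":0,"z":0.02,"wx":0,"wy":0,"wz":0,"hand":0.3},{"x":0,"y":0,"z":0.02,"wx":0,"wy":0,"wz":0,"hand":0.3},{"x":0,"y":0,"z":0.02,"wx":0,"wy":0,"wz":0,"hand":0.3},{"x":0,"y":0,"z":0.02,"wx":0,"wy":0,"wz":0,"hand":0.3},{"x":0,"y":0,"z":0,"wx":0,"wy":0,"wz":0,"hand":0.3}]'

```text
time: 4.57
tool_pos: [0.5429, -0.161, 0.1318]
tool_rot: [-0.001, 0.707, 0.707, -0.0]
contact_force: [0.5, -1.0, 0.5]
gripper_width: 0.647
grasp_force: 0.0
```

Run:
```python
from h import *
c,im,hsv=snap("wrist","w6");s=manip.state();print(s["tool_pos"],s["contact_force"],s["gripper_width"],proj(c,s["tool_pos"]))
cv2.imwrite("pics/w6c.png",cv2.resize(im[180:380,190:450],None,fx=3,fy=3,interpolation=cv2.INTER_CUBIC))
```

```text
[ 0.54305637 -0.16111782  0.13219089] [1.04848591 0.14666549 0.33251139] 0.6495342341890258 [314.59111548 238.06957652]
```

View pics/w6c.png

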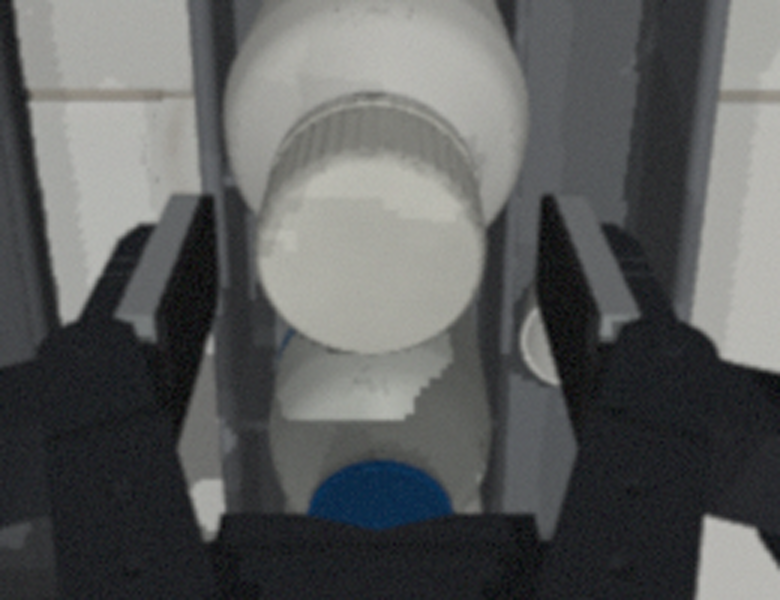

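The fingers (tips at crop row ≈195) straddle the cap, and by scale the tips are only about level with its top. So the real tips sit higher than the nominal TCP. I'll go down 11 mm more, then close.

>>> send_rows --rows '[{"x":0,"y":0,"z":0.015,"wx":0,"wy":0,"wz":0,"hand":0.3},{"x":0,"y":0,"z":0.015,"wx":0,"wy":0,"wz":0,"hand":0.3},{"x":0,"y":0,"z":0.015,"wx":0,"wy":0,"wz":0,"hand":0.3},{"x":0,"y":0,"z":0.015,"wx":0,"wy":0,"wz":0,"hand":0.3},{"x":0,"y":0,"z":0.015,"wx":0,"wy":0,"wz":0,"hand":0.3},{"x":0,"y":0,"z":0,"wx":0,"wy":0,"wz":0,"hand":-1},{"x":0,"y":0,"z":0,"wx":0,"wy":0,"wz":0,"hand":-1},{"x":0,"y":0,"z":0,"wx":0,"wy":0,"wz":0,"hand":-1},{"x":0,"y":0,"z":0,"wx":0,"wy":0,"wz":0,"hand":-1},{"x":0,"y":0,"z":0,"wx":0,"wy":0,"wz":0,"hand":-1}]'

```text
time: 5.45
tool_pos: [0.5433, -0.1612, 0.1216]
tool_rot: [-0.0, 0.707, 0.707, -0.0]
contact_force: [-0.5, 0.9, -0.9]
gripper_width: 0.441
grasp_force: 61.1
```

Gripped (37.5 mm, 61 N). The grasp offset is calibrated: TCP z = cap top − 0.046. Lift and carry.

>>> send_rows --rows '[{"x":0,"y":0,"z":-0.05,"wx":0,"wy":0,"wz":0,"hand":-1},{"x":0,"y":0,"z":-0.1,"wx":0,"wy":0,"wz":0,"hand":-1},{"x":0,"y":0,"z":-0.1,"wx":0,"wy":0,"wz":0,"hand":-1},{"x":0,"y":0,"z":-0.1,"wx":0,"wy":0,"wz":0,"hand":-1},{"x":0,"y":0,"z":-0.1,"wx":0,"wy":0,"wz":0,"hand":-1},{"x":0,"y":0,"z":-0.05,"wx":0,"wy":0,"wz":0,"hand":-1},{"x":0,"y":-0.05,"z":0,"wx":0,"wy":0,"wz":0,"hand":-1},{"x":-0.04,"y":-0.13,"z":0,"wx":0,"wy":0,"wz":0,"hand":-1},{"x":-0.04,"y":-0.13,"z":0,"wx":0,"wy":0,"wz":0,"hand":-1},{"x":-0.04,"y":-0.13,"z":0,"wx":0,"wy":0,"wz":0,"hand":-1}]'

```text
time: 6.28
tool_pos: [0.4753, -0.1788, 0.1945]
tool_rot: [-0.002, 0.707, 0.707, -0.001]
contact_force: [0.1, -0.5, -5.5]
gripper_width: 0.435
grasp_force: 61.6
```

>>> send_rows --rows '[{"x":-0.04,"y":-0.13,"z":0,"wx":0,"wy":0,"wz":0,"hand":-1},{"x":-0.04,"y":-0.13,"z":0,"wx":0,"wy":0,"wz":0,"hand":-1},{"x":-0.04,"y":-0.13,"z":0,"wx":0,"wy":0,"wz":0,"hand":-1},{"x":-0.04,"y":-0.13,"z":0,"wx":0,"wy":0,"wz":0,"hand":-1},{"x":0,"y":-0.13,"z":0,"wx":0,"wy":0,"wz":0,"hand":-1},{"x":0,"y":-0.05,"z":0,"wx":0,"wy":0,"wz":0,"hand":-1},{"x":0,"y":0,"z":0,"wx":0,"wy":0,"wz":0,"hand":-1},{"x":0,"y":0,"z":0.1,"wx":0,"wy":0,"wz":0,"hand":-1},{"x":0,"y":0,"z":0.1,"wx":0,"wy":0,"wz":0,"hand":-1},{"x":0,"y":0,"z":0.1,"wx":0,"wy":0,"wz":0,"hand":-1}]'

```text
time: 7.12
tool_pos: [0.373, -0.2032, 0.1509]
tool_rot: [0.0, 0.707, 0.707, 0.0]
contact_force: [0.5, 0.2, -5.3]
gripper_width: 0.436
grasp_force: 62.0
```

Run:
```python
from h import *
s=manip.state();print(s["tool_pos"],s["contact_force"],s["gripper_width"],s["grasp_force"])
c,im,hsv=snap("top","t3")
cv2.imwrite("pics/t3c.png",cv2.resize(im[110:270,270:470],None,fx=3,fy=3,interpolation=cv2.INTER_CUBIC))
```

```text
[ 0.37302669 -0.20316575  0.15089074] [ 0.51270089  0.17091124 -5.34674138] 0.43572052056851746 62.001668214797974
```

View pics/t3c.png

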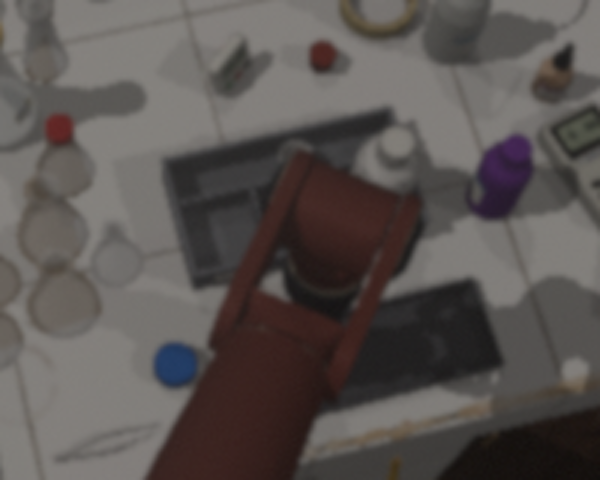

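Top view: the left bay is empty, and the arm hides the tray's left slot where the bottle hangs. I'll lower it and release.

>>> send_rows --rows '[{"x":0,"y":0,"z":0.06,"wx":0,"wy":0,"wz":0,"hand":-1},{"x":0,"y":0,"z":0.06,"wx":0,"wy":0,"wz":0,"hand":-1},{"x":0,"y":0,"z":0.04,"wx":0,"wy":0,"wz":0,"hand":-1},{"x":0,"y":0,"z":0.02,"wx":0,"wy":0,"wz":0,"hand":-1},{"x":0,"y":0,"z":0.01,"wx":0,"wy":0,"wz":0,"hand":-1},{"x":0,"y":0,"z":0.01,"wx":0,"wy":0,"wz":0,"hand":-1},{"x":0,"y":0,"z":0,"wx":0,"wy":0,"wz":0,"hand":-1},{"x":0,"y":0,"z":0,"wx":0,"wy":0,"wz":0,"hand":-1},{"x":0,"y":0,"z":0,"wx":0,"wy":0,"wz":0,"hand":-1},{"x":0,"y":0,"z":0,"wx":0,"wy":0,"wz":0,"hand":-1}]'

```text
time: 8.0
tool_pos: [0.3727, -0.2036, 0.1221]
tool_rot: [0.0, 0.707, 0.707, 0.0]
contact_force: [-0.8, 0.4, -6.9]
gripper_width: 0.434
grasp_force: 62.0
```

>>> send_rows --rows '[{"x":0,"y":0,"z":0.008,"wx":0,"wy":0,"wz":0,"hand":-1},{"x":0,"y":0,"z":0.007,"wx":0,"wy":0,"wz":0,"hand":-1},{"x":0,"y":0,"z":0,"wx":0,"wy":0,"wz":0,"hand":-1},{"x":0,"y":0,"z":0,"wx":0,"wy":0,"wz":0,"hand":-1},{"x":0,"y":0,"z":0,"wx":0,"wy":0,"wz":0,"hand":0.4},{"x":0,"y":0,"z":0,"wx":0,"wy":0,"wz":0,"hand":0.4},{"x":0,"y":0,"z":0,"wx":0,"wy":0,"wz":0,"hand":0.4},{"x":0,"y":0,"z":0,"wx":0,"wy":0,"wz":0,"hand":0.4},{"x":0,"y":0,"z":-0.1,"wx":0,"wy":0,"wz":0,"hand":0.4},{"x":0,"y":0,"z":-0.15,"wx":0,"wy":0,"wz":0,"hand":0.4}]'

```text
time: 8.83
tool_pos: [0.371, -0.2022, 0.1548]
tool_rot: [-0.003, 0.707, 0.707, -0.0]
contact_force: [0.3, -0.3, 0.5]
gripper_width: 0.704
grasp_force: 0.0
```

>>> send_rows --rows '[{"x":0,"y":0,"z":-0.19,"wx":0,"wy":0,"wz":0,"hand":0.4},{"x":0,"y":0,"z":-0.19,"wx":0,"wy":0,"wz":0,"hand":0.4},{"x":0,"y":0,"z":-0.19,"wx":0,"wy":0,"wz":0,"hand":0.4},{"x":-0.12,"y":0.19,"z":0,"wx":0,"wy":0,"wz":0,"hand":0.4},{"x":-0.12,"y":0.19,"z":0,"wx":0,"wy":0,"wz":0,"hand":0.4},{"x":-0.12,"y":0.19,"z":0,"wx":0,"wy":0,"wz":0,"hand":0.4},{"x":-0.12,"y":0.19,"z":0,"wx":0,"wy":0,"wz":0,"hand":0.4},{"x":-0.12,"y":0.19,"z":0,"wx":0,"wy":0,"wz":0,"hand":0.4},{"x":-0.12,"y":0.19,"z":0,"wx":0,"wy":0,"wz":0,"hand":0.4},{"x":0,"y":0,"z":0,"wx":0,"wy":0,"wz":0,"hand":0.4}]'

```text
time: 9.67
tool_pos: [0.5466, -0.3136, 0.2395]
tool_rot: [-0.001, 0.707, 0.707, -0.0]
contact_force: [-0.7, 0.6, -1.2]
gripper_width: 0.699
grasp_force: 0.0
```

Run:
```python
from h import *
grab_frame("wrist");grab_frame("wrist");grab_frame("wrist")
c,im,hsv=snap("wrist","w7");s=manip.state();print(s["tool_pos"],s["gripper_width"])
b=((hsv[...,0]>95)&(hsv[...,0]<125)&(hsv[...,1]>120)).astype(np.uint8)
for k in cv2.findContours(b,0,2)[0]:
    if cv2.contourArea(k)>150: print("blue",cv2.boundingRect(k))
t=proj(c,[.543,-.343,.178]);print(t,proj(c,[.543,-.252,.148]))
cv2.imwrite("pics/w7c.png",cv2.resize(im[60:360,180:480],None,fx=2,fy=2,interpolation=cv2.INTER_CUBIC))
```

```text
[ 0.54315035 -0.31101049  0.24249961] 0.6984246967297042
blue (297, 105, 39, 41)
[314.12408298 237.58979613] [314.17488854 122.99061283]
```

View pics/w7c.png

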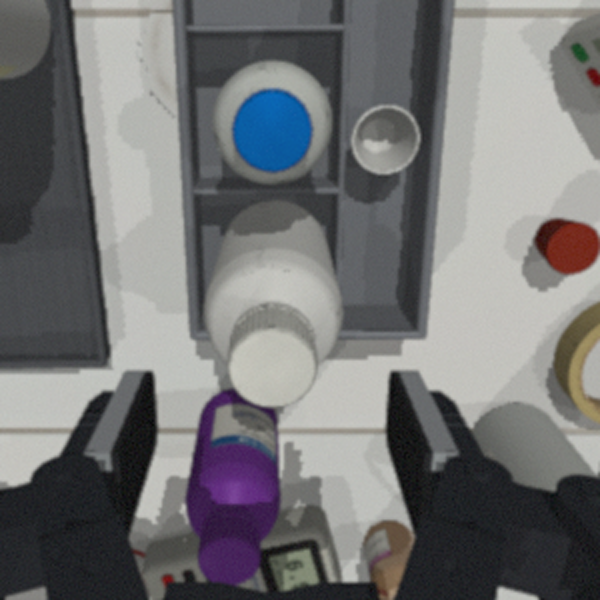

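Crop: small's cap at full-image (316,125), crucible rim at (373,129), tall's cap face at (316,244). The purple bottle stands beyond the rack.

Run:
```python
from h import *
c=np.load("w7.npz");f=lambda u,v,z:np.round(ray(c,u,v,z),4)
print("tall",f(316,244,.178),"small",f(316.5,125.5,.148),"cruc",f(373,129.5,.038))
print("rack front right",f(180+191/2,60+338/2,.05),f(180+428/2,60+338/2,.05),"tray R corner",f(180+108/2,60+364/2,.019))
print(proj(c,[.543,-.343,.168]))
```

```text
tall [ 0.5446 -0.349   0.178 ] small [ 0.5449 -0.2541  0.148 ] cruc [ 0.6131 -0.2693  0.038 ]
rack front right [ 0.4924 -0.3946  0.05  ] [ 0.6457 -0.3945  0.05  ] tray R corner [ 0.4277 -0.4293  0.019 ]
[314.17659657 232.4013925 ]
```

>>> send_rows --rows '[{"x":-0.125,"y":0,"z":0,"wx":0,"wy":0,"wz":0,"hand":0.4},{"x":-0.125,"y":0,"z":0,"wx":0,"wy":0,"wz":0,"hand":0.4},{"x":0,"y":0.005,"z":0.15,"wx":0,"wy":0,"wz":0,"hand":0.4},{"x":0,"y":0,"z":0.15,"wx":0,"wy":0,"wz":0,"hand":0.4},{"x":0,"y":0,"z":0.15,"wx":0,"wy":0,"wz":0,"hand":0.4},{"x":0,"y":0,"z":0.15,"wx":0,"wy":0,"wz":0,"hand":0.4},{"x":0,"y":0,"z":0.06,"wx":0,"wy":0,"wz":0,"hand":0.4},{"x":0,"y":0,"z":0.06,"wx":0,"wy":0,"wz":0,"hand":0.4},{"x":0,"y":0,"z":0.03,"wx":0,"wy":0,"wz":0,"hand":0.4},{"x":0,"y":0,"z":0,"wx":0,"wy":0,"wz":0,"hand":0.4}]'

```text
time: 10.7
tool_pos: [0.544, -0.3492, 0.1298]
tool_rot: [-0.0, 0.707, 0.707, -0.0]
contact_force: [0.4, 0.2, 0.0]
gripper_width: 0.702
grasp_force: 0.0
```

>>> send_rows --rows '[{"x":0,"y":0,"z":0,"wx":0,"wy":0,"wz":0,"hand":-1},{"x":0,"y":0,"z":0,"wx":0,"wy":0,"wz":0,"hand":-1},{"x":0,"y":0,"z":0,"wx":0,"wy":0,"wz":0,"hand":-1},{"x":0,"y":0,"z":0,"wx":0,"wy":0,"wz":0,"hand":-1},{"x":0,"y":0,"z":0,"wx":0,"wy":0,"wz":0,"hand":-1},{"x":0,"y":0,"z":0,"wx":0,"wy":0,"wz":0,"hand":-1},{"x":0,"y":0,"z":0,"wx":0,"wy":0,"wz":0,"hand":-1},{"x":0,"y":0,"z":0,"wx":0,"wy":0,"wz":0,"hand":-1},{"x":0,"y":0,"z":0,"wx":0,"wy":0,"wz":0,"hand":-1},{"x":0,"y":0,"z":0,"wx":0,"wy":0,"wz":0,"hand":-1}]'

```text
time: 11.53
tool_pos: [0.5451, -0.3495, 0.132]
tool_rot: [0.001, 0.707, 0.707, 0.0]
contact_force: [-0.2, 1.1, 5.9]
gripper_width: 0.435
grasp_force: 61.2
```

>>> send_rows --rows '[{"x":0,"y":0,"z":-0.05,"wx":0,"wy":0,"wz":0,"hand":-1},{"x":0,"y":0,"z":-0.1,"wx":0,"wy":0,"wz":0,"hand":-1},{"x":0,"y":0,"z":-0.1,"wx":0,"wy":0,"wz":0,"hand":-1},{"x":0,"y":0,"z":-0.1,"wx":0,"wy":0,"wz":0,"hand":-1},{"x":0,"y":0,"z":-0.1,"wx":0,"wy":0,"wz":0,"hand":-1},{"x":0,"y":0,"z":-0.05,"wx":0,"wy":0,"wz":0,"hand":-1},{"x":0,"y":-0.05,"z":0,"wx":0,"wy":0,"wz":0,"hand":-1},{"x":-0.02,"y":-0.13,"z":0,"wx":0,"wy":0,"wz":0,"hand":-1},{"x":-0.02,"y":-0.13,"z":0,"wx":0,"wy":0,"wz":0,"hand":-1},{"x":-0.02,"y":-0.13,"z":0,"wx":0,"wy":0,"wz":0,"hand":-1}]'

```text
time: 12.37
tool_pos: [0.4767, -0.3574, 0.2039]
tool_rot: [-0.001, 0.707, 0.707, -0.0]
contact_force: [-0.9, -0.7, -5.3]
gripper_width: 0.44
grasp_force: 61.3
```

>>> send_rows --rows '[{"x":-0.02,"y":-0.13,"z":0,"wx":0,"wy":0,"wz":0,"hand":-1},{"x":-0.02,"y":-0.13,"z":0,"wx":0,"wy":0,"wz":0,"hand":-1},{"x":-0.02,"y":-0.13,"z":0,"wx":0,"wy":0,"wz":0,"hand":-1},{"x":-0.02,"y":-0.13,"z":0,"wx":0,"wy":0,"wz":0,"hand":-1},{"x":0,"y":-0.13,"z":0,"wx":0,"wy":0,"wz":0,"hand":-1},{"x":0,"y":-0.05,"z":0,"wx":0,"wy":0,"wz":0,"hand":-1},{"x":0,"y":0,"z":0,"wx":0,"wy":0,"wz":0,"hand":-1},{"x":0,"y":0,"z":0.1,"wx":0,"wy":0,"wz":0,"hand":-1},{"x":0,"y":0,"z":0.1,"wx":0,"wy":0,"wz":0,"hand":-1},{"x":0,"y":0,"z":0.1,"wx":0,"wy":0,"wz":0,"hand":-1}]'

```text
time: 13.2
tool_pos: [0.3741, -0.3699, 0.1596]
tool_rot: [0.001, 0.707, 0.707, 0.0]
contact_force: [1.2, -0.2, -5.7]
gripper_width: 0.435
grasp_force: 61.7
```

>>> send_rows --rows '[{"x":0,"y":0,"z":0.06,"wx":0,"wy":0,"wz":0,"hand":-1},{"x":0,"y":0,"z":0.06,"wx":0,"wy":0,"wz":0,"hand":-1},{"x":0,"y":0,"z":0.03,"wx":0,"wy":0,"wz":0,"hand":-1},{"x":0,"y":0,"z":0.02,"wx":0,"wy":0,"wz":0,"hand":-1},{"x":0,"y":0,"z":0.01,"wx":0,"wy":0,"wz":0,"hand":-1},{"x":0,"y":0,"z":0,"wx":0,"wy":0,"wz":0,"hand":-1},{"x":0,"y":0,"z":0,"wx":0,"wy":0,"wz":0,"hand":-1},{"x":0,"y":0,"z":0,"wx":0,"wy":0,"wz":0,"hand":-1},{"x":0,"y":0,"z":0,"wx":0,"wy":0,"wz":0,"hand":-1},{"x":0,"y":0,"z":0,"wx":0,"wy":0,"wz":0,"hand":-1}]'

```text
time: 14.03
tool_pos: [0.3734, -0.3701, 0.1334]
tool_rot: [0.0, 0.707, 0.707, -0.0]
contact_force: [-0.5, -0.4, -5.6]
gripper_width: 0.438
grasp_force: 61.5
```

>>> send_rows --rows '[{"x":0,"y":0,"z":0.01,"wx":0,"wy":0,"wz":0,"hand":-1},{"x":0,"y":0,"z":0.01,"wx":0,"wy":0,"wz":0,"hand":-1},{"x":0,"y":0,"z":0,"wx":0,"wy":0,"wz":0,"hand":-1},{"x":0,"y":0,"z":0,"wx":0,"wy":0,"wz":0,"hand":-1},{"x":0,"y":0,"z":0,"wx":0,"wy":0,"wz":0,"hand":0.4},{"x":0,"y":0,"z":0,"wx":0,"wy":0,"wz":0,"hand":0.4},{"x":0,"y":0,"z":0,"wx":0,"wy":0,"wz":0,"hand":0.4},{"x":0,"y":0,"z":0,"wx":0,"wy":0,"wz":0,"hand":0.4},{"x":0,"y":0,"z":-0.1,"wx":0,"wy":0,"wz":0,"hand":0.4},{"x":0,"y":0,"z":-0.15,"wx":0,"wy":0,"wz":0,"hand":0.4}]'

```text
time: 14.87
tool_pos: [0.3721, -0.3683, 0.1649]
tool_rot: [-0.003, 0.707, 0.707, 0.0]
contact_force: [0.2, -0.0, -1.2]
gripper_width: 0.703
grasp_force: 0.0
```

>>> send_rows --rows '[{"x":0,"y":0,"z":-0.15,"wx":0,"wy":0,"wz":0,"hand":0.4},{"x":0,"y":0,"z":-0.15,"wx":0,"wy":0,"wz":0,"hand":0.4},{"x":0.13,"y":0.19,"z":0,"wx":0,"wy":0,"wz":0,"hand":0.4},{"x":0.13,"y":0.19,"z":0,"wx":0,"wy":0,"wz":0,"hand":0.4},{"x":0.13,"y":0.19,"z":0,"wx":0,"wy":0,"wz":0,"hand":0.4},{"x":0.13,"y":0.19,"z":0,"wx":0,"wy":0,"wz":0,"hand":0.4},{"x":0.13,"y":0.19,"z":0,"wx":0,"wy":0,"wz":0,"hand":0.4},{"x":0.13,"y":0.19,"z":0,"wx":0,"wy":0,"wz":0,"hand":0.4},{"x":0,"y":0,"z":0,"wx":0,"wy":0,"wz":0,"hand":0.4},{"x":0,"y":0,"z":0,"wx":0,"wy":0,"wz":0,"hand":0.4}]'

```text
time: 15.7
tool_pos: [0.5452, -0.2517, 0.2121]
tool_rot: [-0.0, 0.706, 0.708, -0.0]
contact_force: [-0.8, -0.0, 0.1]
gripper_width: 0.696
grasp_force: 0.0
```

>>> send_rows --rows '[{"x":-0.015,"y":0,"z":0.13,"wx":0,"wy":0,"wz":0,"hand":0.4},{"x":0,"y":0,"z":0.15,"wx":0,"wy":0,"wz":0,"hand":0.4},{"x":0,"y":0,"z":0.15,"wx":0,"wy":0,"wz":0,"hand":0.4},{"x":0,"y":0,"z":0.15,"wx":0,"wy":0,"wz":0,"hand":0.4},{"x":0,"y":0,"z":0.06,"wx":0,"wy":0,"wz":0,"hand":0.4},{"x":0,"y":0,"z":0.05,"wx":0,"wy":0,"wz":0,"hand":0.4},{"x":0,"y":0,"z":0.03,"wx":0,"wy":0,"wz":0,"hand":0.4},{"x":0,"y":0,"z":0,"wx":0,"wy":0,"wz":0,"hand":0.4},{"x":0,"y":0,"z":0,"wx":0,"wy":0,"wz":0,"hand":0.4},{"x":0,"y":0,"z":0,"wx":0,"wy":0,"wz":0,"hand":0.4}]'

```text
time: 16.53
tool_pos: [0.5451, -0.2557, 0.1061]
tool_rot: [0.001, 0.707, 0.707, 0.0]
contact_force: [0.4, -0.6, 0.9]
gripper_width: 0.703
grasp_force: 0.0
```

>>> send_rows --rows '[{"x":0,"y":0,"z":0,"wx":0,"wy":0,"wz":0,"hand":-1},{"x":0,"y":0,"z":0,"wx":0,"wy":0,"wz":0,"hand":-1},{"x":0,"y":0,"z":0,"wx":0,"wy":0,"wz":0,"hand":-1},{"x":0,"y":0,"z":0,"wx":0,"wy":0,"wz":0,"hand":-1},{"x":0,"y":0,"z":0,"wx":0,"wy":0,"wz":0,"hand":-1},{"x":0,"y":0,"z":0,"wx":0,"wy":0,"wz":0,"hand":-1},{"x":0,"y":0,"z":0,"wx":0,"wy":0,"wz":0,"hand":-1},{"x":0,"y":0,"z":0,"wx":0,"wy":0,"wz":0,"hand":-1},{"x":0,"y":0,"z":0,"wx":0,"wy":0,"wz":0,"hand":-1},{"x":0,"y":0,"z":0,"wx":0,"wy":0,"wz":0,"hand":-1}]'

```text
time: 17.37
tool_pos: [0.5448, -0.2555, 0.1057]
tool_rot: [0.001, 0.707, 0.707, 0.0]
contact_force: [-1.7, 0.6, 5.7]
gripper_width: 0.389
grasp_force: 60.1
```

>>> send_rows --rows '[{"x":0,"y":0,"z":-0.05,"wx":0,"wy":0,"wz":0,"hand":-1},{"x":0,"y":0,"z":-0.1,"wx":0,"wy":0,"wz":0,"hand":-1},{"x":0,"y":0,"z":-0.1,"wx":0,"wy":0,"wz":0,"hand":-1},{"x":0,"y":0,"z":-0.1,"wx":0,"wy":0,"wz":0,"hand":-1},{"x":0,"y":0,"z":-0.1,"wx":0,"wy":0,"wz":0,"hand":-1},{"x":0,"y":0,"z":-0.05,"wx":0,"wy":0,"wz":0,"hand":-1},{"x":0,"y":-0.05,"z":0,"wx":0,"wy":0,"wz":0,"hand":-1},{"x":-0.03,"y":-0.13,"z":0,"wx":0,"wy":0,"wz":0,"hand":-1},{"x":-0.03,"y":-0.13,"z":0,"wx":0,"wy":0,"wz":0,"hand":-1},{"x":-0.03,"y":-0.13,"z":0,"wx":0,"wy":0,"wz":0,"hand":-1}]'

```text
time: 18.2
tool_pos: [0.4762, -0.2678, 0.1772]
tool_rot: [-0.002, 0.707, 0.707, -0.0]
contact_force: [-0.1, -0.4, -3.7]
gripper_width: 0.385
grasp_force: 60.4
```

>>> send_rows --rows '[{"x":-0.03,"y":-0.13,"z":0,"wx":0,"wy":0,"wz":0,"hand":-1},{"x":-0.03,"y":-0.13,"z":0,"wx":0,"wy":0,"wz":0,"hand":-1},{"x":-0.03,"y":-0.13,"z":0,"wx":0,"wy":0,"wz":0,"hand":-1},{"x":-0.03,"y":-0.13,"z":0,"wx":0,"wy":0,"wz":0,"hand":-1},{"x":0,"y":-0.13,"z":0,"wx":0,"wy":0,"wz":0,"hand":-1},{"x":0,"y":-0.05,"z":0,"wx":0,"wy":0,"wz":0,"hand":-1},{"x":0,"y":0,"z":0,"wx":0,"wy":0,"wz":0,"hand":-1},{"x":0,"y":0,"z":0.1,"wx":0,"wy":0,"wz":0,"hand":-1},{"x":0,"y":0,"z":0.1,"wx":0,"wy":0,"wz":0,"hand":-1},{"x":0,"y":0,"z":0.1,"wx":0,"wy":0,"wz":0,"hand":-1}]'

```text
time: 19.03
tool_pos: [0.3739, -0.2864, 0.1337]
tool_rot: [0.0, 0.707, 0.707, 0.0]
contact_force: [0.2, 0.1, -3.7]
gripper_width: 0.382
grasp_force: 60.7
```

>>> send_rows --rows '[{"x":0,"y":0,"z":0.06,"wx":0,"wy":0,"wz":0,"hand":-1},{"x":0,"y":0,"z":0.06,"wx":0,"wy":0,"wz":0,"hand":-1},{"x":0,"y":0,"z":0.03,"wx":0,"wy":0,"wz":0,"hand":-1},{"x":0,"y":0,"z":0.02,"wx":0,"wy":0,"wz":0,"hand":-1},{"x":0,"y":0,"z":0.01,"wx":0,"wy":0,"wz":0,"hand":-1},{"x":0,"y":0,"z":0,"wx":0,"wy":0,"wz":0,"hand":-1},{"x":0,"y":0,"z":0,"wx":0,"wy":0,"wz":0,"hand":-1},{"x":0,"y":0,"z":0,"wx":0,"wy":0,"wz":0,"hand":-1},{"x":0,"y":0,"z":0,"wx":0,"wy":0,"wz":0,"hand":-1},{"x":0,"y":0,"z":0,"wx":0,"wy":0,"wz":0,"hand":-1}]'

```text
time: 19.87
tool_pos: [0.3734, -0.2868, 0.1078]
tool_rot: [0.0, 0.707, 0.707, -0.0]
contact_force: [0.1, 0.5, -2.9]
gripper_width: 0.388
grasp_force: 60.5
```

>>> send_rows --rows '[{"x":0,"y":0,"z":0.01,"wx":0,"wy":0,"wz":0,"hand":-1},{"x":0,"y":0,"z":0.01,"wx":0,"wy":0,"wz":0,"hand":-1},{"x":0,"y":0,"z":0,"wx":0,"wy":0,"wz":0,"hand":-1},{"x":0,"y":0,"z":0,"wx":0,"wy":0,"wz":0,"hand":-1},{"x":0,"y":0,"z":0,"wx":0,"wy":0,"wz":0,"hand":0.4},{"x":0,"y":0,"z":0,"wx":0,"wy":0,"wz":0,"hand":0.4},{"x":0,"y":0,"z":0,"wx":0,"wy":0,"wz":0,"hand":0.4},{"x":0,"y":0,"z":0,"wx":0,"wy":0,"wz":0,"hand":0.4},{"x":0,"y":0,"z":-0.1,"wx":0,"wy":0,"wz":0,"hand":0.4},{"x":0,"y":0,"z":-0.15,"wx":0,"wy":0,"wz":0,"hand":0.4}]'

```text
time: 20.7
tool_pos: [0.3718, -0.2852, 0.1397]
tool_rot: [-0.003, 0.707, 0.707, 0.0]
contact_force: [-0.1, -0.1, -0.7]
gripper_width: 0.704
grasp_force: 0.0
```

>>> send_rows --rows '[{"x":0,"y":0,"z":-0.07,"wx":0,"wy":0,"wz":0,"hand":0.4},{"x":0,"y":0,"z":-0.07,"wx":0,"wy":0,"wz":0.154,"hand":0.4},{"x":0,"y":0,"z":-0.07,"wx":0,"wy":0,"wz":0.154,"hand":0.4},{"x":0,"y":0,"z":-0.07,"wx":0,"wy":0,"wz":0.154,"hand":0.4},{"x":0,"y":0,"z":-0.07,"wx":0,"wy":0,"wz":0.154,"hand":0.4},{"x":0,"y":0,"z":-0.07,"wx":0,"wy":0,"wz":0.154,"hand":0.4},{"x":0,"y":0,"z":-0.07,"wx":0,"wy":0,"wz":0.154,"hand":0.4},{"x":0,"y":0,"z":-0.07,"wx":0,"wy":0,"wz":0.154,"hand":0.4},{"x":0,"y":0,"z":-0.07,"wx":0,"wy":0,"wz":0.154,"hand":0.4},{"x":0,"y":0,"z":-0.07,"wx":0,"wy":0,"wz":0.154,"hand":0.4}]'

```text
time: 21.53
tool_pos: [0.3733, -0.2867, 0.2476]
tool_rot: [0.0, 0.972, 0.236, 0.0]
contact_force: [-0.3, -0.7, -0.0]
gripper_width: 0.699
grasp_force: 0.0
```

>>> send_rows --rows '[{"x":0,"y":0,"z":0,"wx":0,"wy":0,"wz":0.154,"hand":0.4},{"x":0,"y":0,"z":0,"wx":0,"wy":0,"wz":0.154,"hand":0.4},{"x":0,"y":0,"z":0,"wx":0,"wy":0,"wz":0.154,"hand":0.4},{"x":0,"y":0,"z":0,"wx":0,"wy":0,"wz":0.154,"hand":0.4},{"x":0.2,"y":-0.018,"z":0,"wx":0,"wy":0,"wz":0,"hand":0.4},{"x":0.2,"y":-0.018,"z":0,"wx":0,"wy":0,"wz":0,"hand":0.4},{"x":0.2,"y":-0.018,"z":0,"wx":0,"wy":0,"wz":0,"hand":0.4},{"x":0.2,"y":-0.018,"z":0,"wx":0,"wy":0,"wz":0,"hand":0.4},{"x":0.2,"y":-0.018,"z":0,"wx":0,"wy":0,"wz":0,"hand":0.4},{"x":0.2,"y":-0.018,"z":0,"wx":0,"wy":0,"wz":0,"hand":0.4}]'

```text
time: 22.37
tool_pos: [0.5549, -0.2704, 0.2468]
tool_rot: [0.0, 1.0, -0.0, 0.0]
contact_force: [0.3, -0.2, -0.2]
gripper_width: 0.704
grasp_force: 0.0
```

Run:
```python
from h import *
for i in range(4): grab_frame("wrist")
c,im,hsv=snap("wrist","w8");s=manip.state();print(s["tool_pos"],s["tool_rot"],s["gripper_width"],s["joint_pos"])
u,v=proj(c,[.613,-.269,.038]);print(u,v)
g=cv2.GaussianBlur(cv2.cvtColor(im,cv2.COLOR_BGR2GRAY),(3,3),0)
x0,y0=max(int(u)-60,0),max(int(v)-60,0)
m=np.zeros_like(g);m[y0:y0+120,x0:x0+120]=(g[y0:y0+120,x0:x0+120]>125)
for k in cv2.findContours(m,0,2)[0]:
    if cv2.contourArea(k)>300:(a,b),r=cv2.minEnclosingCircle(k);print(a,b,r,cv2.boundingRect(k),ray(c,a,b,.038).round(4),proj(c,[.613,-.269+.0205,.038]))
```

```text
[ 0.55295365 -0.27064853  0.24666424] [-4.49872818e-05  9.99999806e-01 -5.14524871e-04 -3.48201146e-04] 0.7036817728003559 [-5.75849607e-01  1.18263436e-02  1.59285242e+00 -3.03601827e-04
  1.53754714e+00  9.95985959e-01]
314.2105319155572 114.38159656302437
314.5 114.5 17.902612686157227 (297, 98, 35, 35) [ 0.6129 -0.2693  0.038 ] [297.05813688 114.38962588]
313.5 71.0 61.88103485107422 (254, 54, 120, 35) [ 0.661  -0.2683  0.038 ] [297.05813688 114.38962588]
```

>>> send_rows --rows '[{"x":0.2,"y":-0.01,"z":0,"wx":0,"wy":0,"wz":0,"hand":0.4},{"x":0.2,"y":0,"z":0,"wx":0,"wy":0,"wz":0,"hand":0.4},{"x":0,"y":0,"z":0.2,"wx":0,"wy":0,"wz":0,"hand":0.4},{"x":0,"y":0,"z":0.2,"wx":0,"wy":0,"wz":0,"hand":0.4},{"x":0,"y":0,"z":0.2,"wx":0,"wy":0,"wz":0,"hand":0.4},{"x":0,"y":0,"z":0.2,"wx":0,"wy":0,"wz":0,"hand":0.4},{"x":0,"y":0,"z":0.2,"wx":0,"wy":0,"wz":0,"hand":0.4},{"x":0,"y":0,"z":0.2,"wx":0,"wy":0,"wz":0,"hand":0.4},{"x":0,"y":0,"z":0.1,"wx":0,"wy":0,"wz":0,"hand":0.4},{"x":0,"y":0,"z":0,"wx":0,"wy":0,"wz":0,"hand":0.4}]'

```text
time: 23.45
tool_pos: [0.6095, -0.268, 0.0473]
tool_rot: [-0.002, 1.0, -0.001, -0.004]
contact_force: [-0.6, -0.2, -0.7]
gripper_width: 0.7
grasp_force: 0.0
```

Run:
```python
from h import *
grab_frame("wrist");grab_frame("wrist")
c,im,hsv=snap("wrist","w9");s=manip.state();print(s["tool_pos"],s["tool_rot"],s["contact_force"])
print(proj(c,s["tool_pos"]),proj(c,[.613,-.269,.038]))
cv2.imwrite("pics/w9c.png",cv2.resize(im[150:350,190:450],None,fx=3,fy=3,interpolation=cv2.INTER_CUBIC))
```

```text
[ 0.61424265 -0.27021323  0.0543945 ] [ 8.72120297e-04  9.99998195e-01 -8.13838210e-04  1.47880740e-03] [ 0.62287716 -0.5894842   0.40749586]
[316.47560783 237.96112247] [314.49648728 228.31158754]
```

View pics/w9c.png

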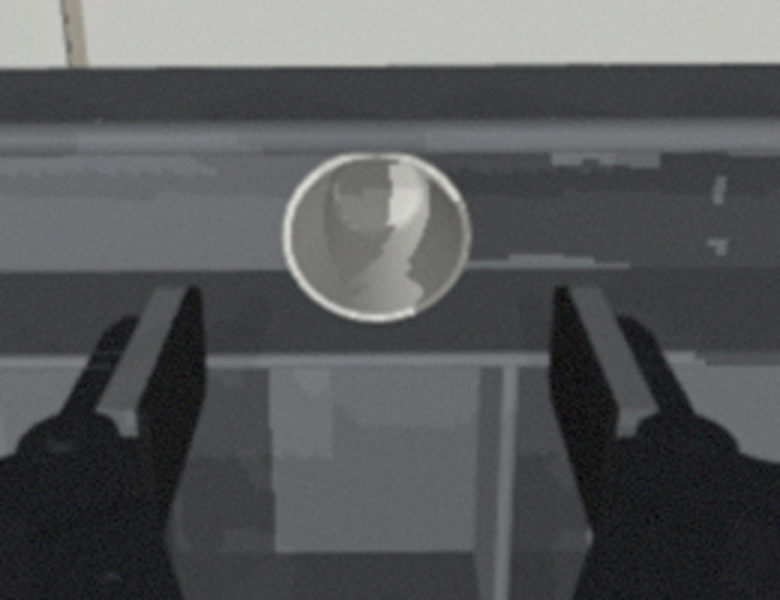

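Rim (full-image ≈315,229) is centred between the fingers, and the tips are well above it. I'll descend slowly.

>>> send_rows --rows '[{"x":0,"y":0,"z":0.07,"wx":0,"wy":0,"wz":0,"hand":0.4},{"x":0,"y":0,"z":0.07,"wx":0,"wy":0,"wz":0,"hand":0.4},{"x":0,"y":0,"z":0.07,"wx":0,"wy":0,"wz":0,"hand":0.4},{"x":0,"y":0,"z":0.07,"wx":0,"wy":0,"wz":0,"hand":0.4},{"x":0,"y":0,"z":0.03,"wx":0,"wy":0,"wz":0,"hand":0.4},{"x":0,"y":0,"z":0.02,"wx":0,"wy":0,"wz":0,"hand":0.4},{"x":0,"y":0,"z":0.02,"wx":0,"wy":0,"wz":0,"hand":0.4},{"x":0,"y":0,"z":0,"wx":0,"wy":0,"wz":0,"hand":0.4},{"x":0,"y":0,"z":0,"wx":0,"wy":0,"wz":0,"hand":0.4},{"x":0,"y":0,"z":0,"wx":0,"wy":0,"wz":0,"hand":0.4}]'

```text
time: 24.43
tool_pos: [0.6137, -0.2694, 0.0]
tool_rot: [0.0, 1.0, -0.001, 0.0]
contact_force: [0.4, -0.5, 0.9]
gripper_width: 0.701
grasp_force: 0.0
```

>>> send_rows --rows '[{"x":0,"y":0,"z":0,"wx":0,"wy":0,"wz":0,"hand":-1},{"x":0,"y":0,"z":0,"wx":0,"wy":0,"wz":0,"hand":-1},{"x":0,"y":0,"z":0,"wx":0,"wy":0,"wz":0,"hand":-1},{"x":0,"y":0,"z":0,"wx":0,"wy":0,"wz":0,"hand":-1},{"x":0,"y":0,"z":0,"wx":0,"wy":0,"wz":0,"hand":-1},{"x":0,"y":0,"z":0,"wx":0,"wy":0,"wz":0,"hand":-1},{"x":0,"y":0,"z":0,"wx":0,"wy":0,"wz":0,"hand":-1},{"x":0,"y":0,"z":0,"wx":0,"wy":0,"wz":0,"hand":-1},{"x":0,"y":0,"z":0,"wx":0,"wy":0,"wz":0,"hand":-1},{"x":0,"y":0,"z":0,"wx":0,"wy":0,"wz":0,"hand":-1}]'

```text
time: 25.27
tool_pos: [0.614, -0.2696, 0.0004]
tool_rot: [0.0, 1.0, -0.001, 0.001]
contact_force: [-0.2, -0.9, 5.5]
gripper_width: 0.437
grasp_force: 60.2
```

Gripped (37 mm, 61 N). Lifting high to clear the flasks, and refining the pan position from stored frames.

>>> send_rows --rows '[{"x":0,"y":0,"z":-0.05,"wx":0,"wy":0,"wz":0,"hand":-1},{"x":0,"y":0,"z":-0.1,"wx":0,"wy":0,"wz":0,"hand":-1},{"x":0,"y":0,"z":-0.2,"wx":0,"wy":0,"wz":0,"hand":-1},{"x":0,"y":0,"z":-0.2,"wx":0,"wy":0,"wz":0,"hand":-1},{"x":0,"y":0,"z":-0.2,"wx":0,"wy":0,"wz":0,"hand":-1},{"x":0,"y":0,"z":-0.2,"wx":0,"wy":0,"wz":0,"hand":-1},{"x":0,"y":0,"z":-0.2,"wx":0,"wy":0,"wz":0,"hand":-1},{"x":0,"y":0,"z":-0.2,"wx":0,"wy":0,"wz":0,"hand":-1},{"x":0,"y":0,"z":-0.2,"wx":0,"wy":0,"wz":0,"hand":-1},{"x":0,"y":0,"z":-0.1,"wx":0,"wy":0,"wz":0,"hand":-1}]'

```text
time: 26.1
tool_pos: [0.6143, -0.2698, 0.2528]
tool_rot: [0.002, 1.0, -0.001, 0.003]
contact_force: [0.4, -0.3, 1.8]
gripper_width: 0.434
grasp_force: 60.1
```

Run:
```python
from h import *
for n,(u,v) in(("top",(217,263)),("scene",(193,268))):
    c=calibration(n);im=cv2.imread(f"pics/{n}0.png",0)
    e=[proj(c,[.368+.046*np.cos(a),.305+.046*np.sin(a),.078]) for a in np.linspace(0,6.28,24)]
    print(n,"expected",cv2.fitEllipse(np.array(e,np.float32)))
    print(im[v,u-30:u+31:2].tolist());print(im[v-25:v+26:2,u].tolist())
s=manip.state();print(s["tool_pos"],s["gripper_width"],s["grasp_force"])
```

```text
top expected ((216.2172088623047, 264.3215026855469), (27.614782333374023, 29.860445022583008), 51.3252067565918)
[123, 108, 108, 123, 123, 122, 125, 107, 101, 100, 99, 99, 99, 99, 101, 99, 99, 99, 99, 97, 96, 79, 74, 73, 82, 97, 63, 63, 67, 63, 52]
[134, 134, 131, 125, 121, 118, 111, 107, 106, 100, 98, 99, 98, 99, 99, 99, 100, 99, 99, 94, 101, 94, 73, 67, 89, 112]
scene expected ((194.1947479248047, 266.6176452636719), (25.015567779541016, 42.01633071899414), 76.22212982177734)
[168, 164, 163, 167, 150, 130, 127, 130, 129, 127, 130, 126, 127, 128, 126, 132, 130, 133, 126, 127, 125, 130, 128, 127, 87, 90, 95, 95, 101, 139, 132]
[164, 163, 135, 165, 164, 162, 141, 139, 132, 127, 130, 133, 127, 131, 129, 130, 130, 131, 115, 83, 95, 148, 145, 110, 110, 112]
[ 0.6142999 -0.2697717  0.2527756] 0.4336765372415308 60.138198835775256
```

>>> send_rows --rows '[{"x":-0.05,"y":-0.1,"z":0,"wx":0,"wy":0,"wz":0,"hand":-1},{"x":-0.1,"y":-0.19,"z":0,"wx":0,"wy":0,"wz":0,"hand":-1},{"x":-0.1,"y":-0.19,"z":0,"wx":0,"wy":0,"wz":0,"hand":-1},{"x":-0.1,"y":-0.19,"z":0,"wx":0,"wy":0,"wz":0,"hand":-1},{"x":-0.1,"y":-0.19,"z":0,"wx":0,"wy":0,"wz":0,"hand":-1},{"x":-0.1,"y":-0.19,"z":0,"wx":0,"wy":0,"wz":0,"hand":-1},{"x":-0.1,"y":-0.19,"z":0,"wx":0,"wy":0,"wz":0,"hand":-1},{"x":-0.1,"y":-0.19,"z":0,"wx":0,"wy":0,"wz":0,"hand":-1},{"x":-0.1,"y":-0.19,"z":0,"wx":0,"wy":0,"wz":0,"hand":-1},{"x":-0.1,"y":-0.19,"z":0,"wx":0,"wy":0,"wz":0,"hand":-1}]'

```text
time: 26.93
tool_pos: [0.4695, 0.0037, 0.2463]
tool_rot: [-0.0, 1.0, -0.001, -0.001]
contact_force: [-0.0, 1.1, -0.6]
gripper_width: 0.434
grasp_force: 60.1
```

>>> send_rows --rows '[{"x":-0.1,"y":-0.19,"z":0,"wx":0,"wy":0,"wz":0,"hand":-1},{"x":-0.1,"y":-0.19,"z":0,"wx":0,"wy":0,"wz":0,"hand":-1},{"x":-0.1,"y":-0.19,"z":0,"wx":0,"wy":0,"wz":0,"hand":-1},{"x":-0.1,"y":-0.19,"z":0,"wx":0,"wy":0,"wz":0,"hand":-1},{"x":-0.1,"y":-0.19,"z":0,"wx":0,"wy":0,"wz":0,"hand":-1},{"x":-0.1,"y":-0.19,"z":0,"wx":0,"wy":0,"wz":0,"hand":-1},{"x":-0.1,"y":-0.19,"z":0,"wx":0,"wy":0,"wz":0,"hand":-1},{"x":-0.1,"y":-0.19,"z":0,"wx":0,"wy":0,"wz":0,"hand":-1},{"x":-0.08,"y":-0.19,"z":0,"wx":0,"wy":0,"wz":0,"hand":-1},{"x":0,"y":-0.19,"z":0,"wx":0,"wy":0,"wz":0,"hand":-1}]'

```text
time: 27.77
tool_pos: [0.3371, 0.2888, 0.2467]
tool_rot: [-0.0, 1.0, 0.0, -0.0]
contact_force: [0.9, -1.4, 0.2]
gripper_width: 0.433
grasp_force: 60.1
```

Run:
```python
from h import *
for i in range(5): grab_frame("wrist")
c,im,hsv=snap("wrist","w10");s=manip.state();print(s["tool_pos"],s["tool_rot"],s["gripper_width"],s["contact_force"])
e=np.array([proj(c,[.368+.046*np.cos(a),.305+.046*np.sin(a),.078]) for a in np.linspace(0,6.28,24)],np.float32)
E=cv2.fitEllipse(e);print(E)
g=cv2.medianBlur(cv2.cvtColor(im,cv2.COLOR_BGR2GRAY),5)
r=sum(E[1])/4
h=cv2.HoughCircles(g,cv2.HOUGH_GRADIENT,1,8,param1=60,param2=14,minRadius=int(r*.88),maxRadius=int(r*1.12))
if h is not None:
    for q in h[0][:8]: print(q,ray(c,q[0],q[1],.078).round(4))
u,v=map(int,E[0]);print(g[v,u-80:u+81:4].tolist());print(g[max(v-80,0):v+81:4,u].tolist())
```

```text
[0.33933128 0.2868509  0.24655259] [ 3.71430887e-04  9.99999418e-01 -9.67555374e-04 -2.98946770e-04] 0.43316655093777134 [ 0.57722322 -0.17624553 -0.91761665]
((298.9664611816406, 143.5944061279297), (82.9216537475586, 84.35063171386719), 137.35482788085938)
[291.5 140.5  43.1] [0.3734 0.3131 0.078 ]
[315.5 269.5  38.5] [0.2107 0.287  0.078 ]
[457.5  39.5  36.4] [0.4728 0.1459 0.078 ]
[314.5 282.5  45.4] [0.1915 0.2883 0.078 ]
[463.5  45.5  44.3] [0.4674 0.1391 0.078 ]
[304.5 136.5  45.4] [0.3777 0.2988 0.078 ]
[315.5 261.5  45.4] [0.2223 0.287  0.078 ]
[364.5  61.5  45.4] [0.4529 0.2371 0.078 ]
[164, 153, 142, 118, 151, 151, 151, 150, 149, 137, 132, 134, 130, 132, 129, 130, 128, 130, 130, 131, 132, 131, 130, 128, 130, 132, 129, 126, 130, 124, 109, 109, 110, 141, 90, 89, 54, 95, 95, 95, 92]
[153, 151, 151, 151, 151, 151, 150, 127, 146, 132, 134, 134, 133, 133, 133, 133, 132, 132, 132, 132, 132, 131, 131, 131, 131, 130, 129, 129, 128, 128, 149, 152, 152, 142, 133, 129, 137, 146, 146, 146, 146]
```

Run:
```python
from h import *
c=np.load("w10.npz");im=cv2.imread("pics/w10.png");g=cv2.medianBlur(cv2.cvtColor(im,cv2.COLOR_BGR2GRAY),5)
m=np.zeros((402,642),np.uint8)
cv2.floodFill(g.copy(),m,(296,140),255,7,7,4|cv2.FLOODFILL_FIXED_RANGE|cv2.FLOODFILL_MASK_ONLY|(255<<8))
m=m[1:-1,1:-1];k=max(cv2.findContours(m,0,1)[0],key=cv2.contourArea)
print(cv2.boundingRect(k),cv2.contourArea(k),cv2.minEnclosingCircle(k),cv2.fitEllipse(k))
print(cv2.boundingRect(cv2.convexHull(k)))
print(g[140,245:260].tolist(),g[140,325:350].tolist(),g[90:105,296].tolist(),g[172:190,296].tolist())
for e in(cv2.minEnclosingCircle(k)[0],cv2.fitEllipse(k)[0]): print(ray(c,*e,.078).round(4))
for n in("top",):
    c2=calibration(n);b=cv2.imread("pics/top0.png",0);mm=np.zeros((402,642),np.uint8)
    cv2.floodFill(b.copy(),mm,(216,264),255,5,5,4|cv2.FLOODFILL_FIXED_RANGE|cv2.FLOODFILL_MASK_ONLY|(255<<8))
    k=max(cv2.findContours(mm[1:-1,1:-1],0,1)[0],key=cv2.contourArea);e=cv2.fitEllipse(k);print(n,e,ray(c2,*e[0],.078).round(4))
```

```text
(254, 97, 81, 86) 5231.0 ((295.9300842285156, 140.74534606933594), 44.164554595947266) ((293.7410888671875, 139.99993896484375), (79.07501220703125, 84.84870147705078), 169.36767578125)
(254, 97, 81, 86)
[151, 150, 150, 150, 150, 150, 150, 150, 143, 135, 132, 132, 132, 133, 133] [126, 126, 126, 128, 130, 130, 130, 129, 127, 125, 120, 111, 110, 110, 110, 109, 108, 108, 108, 109, 109, 109, 109, 110, 115] [128, 128, 130, 136, 145, 146, 146, 144, 135, 134, 134, 134, 135, 134, 134] [130, 129, 129, 129, 129, 129, 129, 129, 131, 131, 137, 150, 152, 152, 153, 153, 153, 153]
[0.3731 0.3083 0.078 ]
[0.374  0.3107 0.078 ]
top ((215.44541931152344, 263.0213928222656), (23.421430587768555, 31.967254638671875), 48.972530364990234) [0.3723 0.3068 0.078 ]
```

>>> send_rows --rows '[{"x":0.115,"y":-0.074,"z":0,"wx":0,"wy":0,"wz":0,"hand":-1},{"x":0.115,"y":-0.074,"z":0,"wx":0,"wy":0,"wz":0,"hand":-1},{"x":0,"y":0,"z":0.1,"wx":0,"wy":0,"wz":0,"hand":-1},{"x":0,"y":0,"z":0.2,"wx":0,"wy":0,"wz":0,"hand":-1},{"x":0,"y":0,"z":0.2,"wx":0,"wy":0,"wz":0,"hand":-1},{"x":0,"y":0,"z":0.2,"wx":0,"wy":0,"wz":0,"hand":-1},{"x":0,"y":0,"z":0.2,"wx":0,"wy":0,"wz":0,"hand":-1},{"x":0,"y":0,"z":0.1,"wx":0,"wy":0,"wz":0,"hand":-1},{"x":0,"y":0,"z":0,"wx":0,"wy":0,"wz":0,"hand":-1},{"x":0,"y":0,"z":0,"wx":0,"wy":0,"wz":0,"hand":-1}]'

```text
time: 28.9
tool_pos: [0.3738, 0.3085, 0.0963]
tool_rot: [0.001, 1.0, -0.001, -0.001]
contact_force: [-0.3, 0.8, 0.7]
gripper_width: 0.433
grasp_force: 60.2
```

Run:
```python
from h import *
c,im,hsv=snap("wrist","w11");s=manip.state();print(s["tool_pos"],s["tool_rot"],s["gripper_width"],s["contact_force"])
g=cv2.medianBlur(cv2.cvtColor(im,cv2.COLOR_BGR2GRAY),3)
e=np.array([proj(c,[.3735+.046*np.cos(a),.309+.046*np.sin(a),.078]) for a in np.linspace(0,6.28,9)]).round(0);print(e.tolist())
# rays: pan side edges along rows above the hand
for v in (185,195,205): print(v,g[v,225:420:3].tolist())
print(g[120:215:3,316].tolist())
```

```text
[0.37480328 0.30934326 0.09794423] [-2.83344116e-04  9.99998950e-01 -1.31629824e-03  5.34897282e-04] 0.43537510801718016 [ 0.42416919 -0.20941103 -0.26113043]
[[315.0, 158.0], [263.0, 179.0], [245.0, 226.0], [268.0, 269.0], [315.0, 286.0], [362.0, 269.0], [384.0, 226.0], [367.0, 179.0], [315.0, 158.0]]
185 [155, 156, 155, 156, 158, 161, 159, 159, 158, 159, 159, 134, 126, 122, 124, 125, 122, 119, 119, 124, 122, 120, 122, 130, 132, 136, 134, 131, 130, 135, 136, 135, 135, 132, 131, 131, 133, 133, 132, 130, 129, 134, 135, 136, 133, 134, 133, 119, 100, 115, 115, 115, 115, 114, 120, 113, 160, 169, 156, 154, 154, 77, 88, 97, 95]
195 [155, 155, 154, 156, 155, 159, 159, 158, 159, 138, 126, 123, 121, 121, 122, 124, 123, 119, 119, 123, 122, 121, 118, 123, 132, 136, 132, 131, 130, 135, 135, 134, 136, 133, 131, 130, 133, 134, 132, 129, 131, 134, 135, 135, 132, 134, 131, 127, 131, 133, 108, 115, 115, 113, 110, 114, 114, 115, 102, 99, 108, 77, 93, 97, 93]
205 [155, 155, 155, 156, 155, 159, 159, 152, 123, 123, 126, 123, 121, 121, 123, 123, 123, 121, 119, 123, 122, 121, 118, 118, 120, 127, 134, 132, 130, 135, 135, 133, 135, 133, 133, 132, 134, 133, 131, 130, 131, 134, 135, 135, 131, 135, 125, 118, 123, 124, 124, 107, 115, 114, 111, 115, 115, 110, 100, 99, 77, 48, 56, 75, 83]
[155, 157, 157, 154, 95, 89, 101, 137, 119, 139, 154, 157, 155, 99, 138, 136, 137, 136, 136, 136, 135, 135, 136, 136, 135, 135, 136, 136, 135, 135, 134, 135]
```

>>> send_rows --rows '[{"x":-0.013,"y":-0.008,"z":0.05,"wx":0,"wy":0,"wz":0,"hand":-1},{"x":0,"y":0,"z":0.04,"wx":0,"wy":0,"wz":0,"hand":-1},{"x":0,"y":0,"z":0.03,"wx":0,"wy":0,"wz":0,"hand":-1},{"x":0,"y":0,"z":0.015,"wx":0,"wy":0,"wz":0,"hand":-1},{"x":0,"y":0,"z":0.007,"wx":0,"wy":0,"wz":0,"hand":-1},{"x":0,"y":0,"z":0,"wx":0,"wy":0,"wz":0,"hand":-1},{"x":0,"y":0,"z":0,"wx":0,"wy":0,"wz":0,"hand":-1},{"x":0,"y":0,"z":0,"wx":0,"wy":0,"wz":0,"hand":-1},{"x":0,"y":0,"z":0,"wx":0,"wy":0,"wz":0,"hand":-1},{"x":0,"y":0,"z":0,"wx":0,"wy":0,"wz":0,"hand":-1}]'

```text
time: 29.78
tool_pos: [0.3721, 0.3111, 0.0758]
tool_rot: [-0.0, 1.0, -0.001, 0.0]
contact_force: [0.1, 0.2, -0.2]
gripper_width: 0.435
grasp_force: 60.2
```

>>> send_rows --rows '[{"x":0,"y":0,"z":0.003,"wx":0,"wy":0,"wz":0,"hand":-1},{"x":0,"y":0,"z":0,"wx":0,"wy":0,"wz":0,"hand":-1},{"x":0,"y":0,"z":0.003,"wx":0,"wy":0,"wz":0,"hand":-1},{"x":0,"y":0,"z":0,"wx":0,"wy":0,"wz":0,"hand":-1},{"x":0,"y":0,"z":0.003,"wx":0,"wy":0,"wz":0,"hand":-1},{"x":0,"y":0,"z":0,"wx":0,"wy":0,"wz":0,"hand":-1},{"x":0,"y":0,"z":0,"wx":0,"wy":0,"wz":0,"hand":-1},{"x":0,"y":0,"z":0,"wx":0,"wy":0,"wz":0,"hand":-1},{"x":0,"y":0,"z":0,"wx":0,"wy":0,"wz":0,"hand":-1},{"x":0,"y":0,"z":0,"wx":0,"wy":0,"wz":0,"hand":-1}]'

```text
time: 30.62
tool_pos: [0.3721, 0.311, 0.0744]
tool_rot: [-0.0, 1.0, -0.001, 0.0]
contact_force: [-0.8, 0.1, 1.2]
gripper_width: 0.435
grasp_force: 60.4
```

>>> send_rows --rows '[{"x":0,"y":0,"z":0.004,"wx":0,"wy":0,"wz":0,"hand":-1},{"x":0,"y":0,"z":0,"wx":0,"wy":0,"wz":0,"hand":-1},{"x":0,"y":0,"z":0,"wx":0,"wy":0,"wz":0,"hand":-1},{"x":0,"y":0,"z":0,"wx":0,"wy":0,"wz":0,"hand":-1},{"x":0,"y":0,"z":0,"wx":0,"wy":0,"wz":0,"hand":-1},{"x":0,"y":0,"z":0,"wx":0,"wy":0,"wz":0,"hand":-1},{"x":0,"y":0,"z":0,"wx":0,"wy":0,"wz":0,"hand":-1},{"x":0,"y":0,"z":0,"wx":0,"wy":0,"wz":0,"hand":-1},{"x":0,"y":0,"z":0,"wx":0,"wy":0,"wz":0,"hand":-1},{"x":0,"y":0,"z":0,"wx":0,"wy":0,"wz":0,"hand":-1}]'

```text
time: 31.45
tool_pos: [0.3723, 0.311, 0.0744]
tool_rot: [0.0, 1.0, -0.001, 0.0]
contact_force: [-0.8, -0.6, 5.1]
gripper_width: 0.434
grasp_force: 60.7
```

Touching the pan at 5 N. Release and rise.

>>> send_rows --rows '[{"x":0,"y":0,"z":-0.002,"wx":0,"wy":0,"wz":0,"hand":-1},{"x":0,"y":0,"z":0,"wx":0,"wy":0,"wz":0,"hand":0.4},{"x":0,"y":0,"z":0,"wx":0,"wy":0,"wz":0,"hand":0.4},{"x":0,"y":0,"z":0,"wx":0,"wy":0,"wz":0,"hand":0.4},{"x":0,"y":0,"z":0,"wx":0,"wy":0,"wz":0,"hand":0.4},{"x":0,"y":0,"z":0,"wx":0,"wy":0,"wz":0,"hand":0.4},{"x":0,"y":0,"z":-0.05,"wx":0,"wy":0,"wz":0,"hand":0.4},{"x":0,"y":0,"z":-0.1,"wx":0,"wy":0,"wz":0,"hand":0.4},{"x":0,"y":0,"z":-0.2,"wx":0,"wy":0,"wz":0,"hand":0.4},{"x":0,"y":0,"z":-0.2,"wx":0,"wy":0,"wz":0,"hand":0.4}]'

```text
time: 32.28
tool_pos: [0.371, 0.3104, 0.1566]
tool_rot: [0.001, 1.0, -0.001, -0.001]
contact_force: [0.9, 0.6, 0.1]
gripper_width: 0.704
grasp_force: 0.0
```

>>> send_rows --rows '[{"x":0,"y":0,"z":-0.2,"wx":0,"wy":0,"wz":0,"hand":0.4},{"x":0,"y":0,"z":-0.2,"wx":0,"wy":0,"wz":0,"hand":0.4},{"x":0,"y":0,"z":-0.1,"wx":0,"wy":0,"wz":0,"hand":0.4},{"x":-0.1,"y":0,"z":0,"wx":0,"wy":0,"wz":0,"hand":0.4},{"x":-0.1,"y":0,"z":0,"wx":0,"wy":0,"wz":0,"hand":0.4},{"x":0,"y":0,"z":0,"wx":0,"wy":0,"wz":0,"hand":0.4},{"x":0,"y":0,"z":0,"wx":0,"wy":0,"wz":0,"hand":0.4},{"x":0,"y":0,"z":0,"wx":0,"wy":0,"wz":0,"hand":0.4},{"x":0,"y":0,"z":0,"wx":0,"wy":0,"wz":0,"hand":0.4},{"x":0,"y":0,"z":0,"wx":0,"wy":0,"wz":0,"hand":0.4}]'

```text
time: 33.12
tool_pos: [0.3423, 0.3109, 0.2312]
tool_rot: [0.0, 1.0, -0.001, -0.0]
contact_force: [-0.9, -0.7, 0.2]
gripper_width: 0.701
grasp_force: 0.0
```

Run:
```python
from h import *
c,im,hsv=snap("wrist","w12");s=manip.state();print(s["tool_pos"],s["contact_force"])
g=cv2.medianBlur(cv2.cvtColor(im,cv2.COLOR_BGR2GRAY),3)
for nm,z,r in(("pan",.078,.046),("rim",.112,.0205)):
    u,v=proj(c,[.372,.3105,z]);R=np.linalg.norm(proj(c,[.372,.3105+r,z])-[u,v])
    x0,y0=int(u)-90,max(int(v)-90,0)
    h=cv2.HoughCircles(g[y0:y0+180,x0:x0+180],cv2.HOUGH_GRADIENT,1,5,param1=60,param2=12,minRadius=int(R*.85),maxRadius=int(R*1.15))
    print(nm,u,v,R,[] if h is None else [((q+[x0,y0,0]).round(1).tolist(),ray(c,q[0]+x0,q[1]+y0,z).round(4).tolist()) for q in h[0][:3]])
u,v=map(int,proj(c,[.372,.3105,.112]));print(u,v);print(g[v,u-70:u+71:3].tolist());print(g[v-60:v+61:3,u].tolist())
```

```text
[0.34232154 0.31087806 0.23120072] [0.12768961 0.57832731 0.17242886]
pan 315.6664466643421 147.11628237910935 43.66064261375713 [([314.5, 145.5, 43.8], [0.3737, 0.3117, 0.078]), ([322.5, 145.5, 49.4], [0.3737, 0.3033, 0.078]), ([318.5, 139.5, 49.4], [0.38, 0.3075, 0.078])]
rim 315.73831270879384 153.09083938119397 21.654179946595242 [([314.5, 154.5, 18.8], [0.3707, 0.3117, 0.112]), ([337.5, 149.5, 19.9], [0.3754, 0.29, 0.112]), ([318.5, 150.5, 23.4], [0.3745, 0.3079, 0.112])]
315 153
[115, 144, 147, 147, 147, 146, 146, 146, 139, 148, 127, 126, 130, 127, 125, 127, 130, 108, 92, 91, 84, 95, 96, 98, 109, 156, 160, 134, 130, 128, 146, 88, 86, 86, 83, 84, 86, 85, 106, 107, 107, 108, 112, 139, 83, 89, 48]
[125, 127, 145, 127, 130, 130, 128, 129, 129, 129, 128, 128, 128, 139, 105, 75, 82, 82, 84, 95, 98, 101, 92, 87, 99, 103, 102, 126, 116, 117, 118, 124, 146, 149, 148, 149, 136, 130, 130, 125, 134]
```

Crucible rim measures (0.371, 0.311) on a pan centred at about (0.373, 0.311), upright. Now back to the tray for the small bottle.

>>> send_rows --rows '[{"x":0.065,"y":0.19,"z":0,"wx":0,"wy":0,"wz":0,"hand":0.4},{"x":0.065,"y":0.19,"z":0,"wx":0,"wy":0,"wz":0,"hand":0.4},{"x":0.065,"y":0.19,"z":0,"wx":0,"wy":0,"wz":0,"hand":0.4},{"x":0.065,"y":0.19,"z":0,"wx":0,"wy":0,"wz":0,"hand":0.4},{"x":0.065,"y":0.19,"z":0,"wx":0,"wy":0,"wz":0,"hand":0.4},{"x":0.065,"y":0.19,"z":0,"wx":0,"wy":0,"wz":0,"hand":0.4},{"x":0.065,"y":0.19,"z":0,"wx":0,"wy":0,"wz":0,"hand":0.4},{"x":0.065,"y":0.19,"z":0,"wx":0,"wy":0,"wz":0,"hand":0.4},{"x":0.065,"y":0.19,"z":0,"wx":0,"wy":0,"wz":0,"hand":0.4},{"x":0.065,"y":0.19,"z":0,"wx":0,"wy":0,"wz":0,"hand":0.4}]'

```text
time: 34.0
tool_pos: [0.4395, 0.0242, 0.2314]
tool_rot: [-0.0, 1.0, -0.001, 0.0]
contact_force: [-0.0, 0.5, 0.4]
gripper_width: 0.699
grasp_force: 0.0
```

>>> send_rows --rows '[{"x":-0.045,"y":0.2,"z":0,"wx":0,"wy":0,"wz":0,"hand":0.4},{"x":-0.045,"y":0.2,"z":0,"wx":0,"wy":0,"wz":0,"hand":0.4},{"x":-0.045,"y":0.2,"z":0,"wx":0,"wy":0,"wz":0,"hand":0.4},{"x":-0.045,"y":0.2,"z":0,"wx":0,"wy":0,"wz":0,"hand":0.4},{"x":-0.045,"y":0.2,"z":0,"wx":0,"wy":0,"wz":0,"hand":0.4},{"x":-0.045,"y":0.2,"z":0,"wx":0,"wy":0,"wz":0,"hand":0.4},{"x":-0.045,"y":0.2,"z":0,"wx":0,"wy":0,"wz":0,"hand":0.4},{"x":-0.045,"y":0.2,"z":0,"wx":0,"wy":0,"wz":0,"hand":0.4},{"x":-0.045,"y":0.2,"z":0,"wx":0,"wy":0,"wz":0,"hand":0.4},{"x":-0.045,"y":0.2,"z":0,"wx":0,"wy":0,"wz":0,"hand":0.4}]'

```text
time: 34.83
tool_pos: [0.3707, -0.2758, 0.2314]
tool_rot: [-0.0, 1.0, -0.001, 0.0]
contact_force: [0.3, 0.4, -0.7]
gripper_width: 0.698
grasp_force: 0.0
```

>>> send_rows --rows '[{"x":0,"y":0,"z":0,"wx":0,"wy":0,"wz":-0.1538,"hand":0.4},{"x":0,"y":0,"z":0,"wx":0,"wy":0,"wz":-0.1538,"hand":0.4},{"x":0,"y":0,"z":0,"wx":0,"wy":0,"wz":-0.1538,"hand":0.4},{"x":0,"y":0,"z":0,"wx":0,"wy":0,"wz":-0.1538,"hand":0.4},{"x":0,"y":0,"z":0,"wx":0,"wy":0,"wz":-0.1538,"hand":0.4},{"x":0,"y":0,"z":0,"wx":0,"wy":0,"wz":-0.1538,"hand":0.4},{"x":0,"y":0,"z":0,"wx":0,"wy":0,"wz":-0.1538,"hand":0.4},{"x":0,"y":0,"z":0,"wx":0,"wy":0,"wz":-0.1538,"hand":0.4},{"x":0,"y":0,"z":0,"wx":0,"wy":0,"wz":-0.1538,"hand":0.4},{"x":0,"y":0,"z":0,"wx":0,"wy":0,"wz":-0.1538,"hand":0.4}]'

```text
time: 35.67
tool_pos: [0.3713, -0.2743, 0.2312]
tool_rot: [-0.0, 0.822, 0.57, -0.0]
contact_force: [-0.0, 0.0, -0.3]
gripper_width: 0.697
grasp_force: 0.0
```

>>> send_rows --rows '[{"x":0,"y":0,"z":0,"wx":0,"wy":0,"wz":-0.1538,"hand":0.4},{"x":0,"y":0,"z":0,"wx":0,"wy":0,"wz":-0.1538,"hand":0.4},{"x":0,"y":0,"z":0,"wx":0,"wy":0,"wz":-0.1538,"hand":0.4},{"x":0,"y":0,"z":0,"wx":0,"wy":0,"wz":0,"hand":0.4},{"x":0,"y":0,"z":0,"wx":0,"wy":0,"wz":0,"hand":0.4},{"x":0,"y":0,"z":0,"wx":0,"wy":0,"wz":0,"hand":0.4},{"x":0,"y":0,"z":0,"wx":0,"wy":0,"wz":0,"hand":0.4},{"x":0,"y":0,"z":0,"wx":0,"wy":0,"wz":0,"hand":0.4},{"x":0,"y":0,"z":0,"wx":0,"wy":0,"wz":0,"hand":0.4},{"x":0,"y":0,"z":0,"wx":0,"wy":0,"wz":0,"hand":0.4}]'

```text
time: 36.5
tool_pos: [0.3713, -0.274, 0.2314]
tool_rot: [0.0, 0.708, 0.706, -0.0]
contact_force: [-0.5, 1.1, -0.5]
gripper_width: 0.705
grasp_force: 0.0
```

Run:
```python
from h import *
c,im,hsv=snap("wrist","w13");s=manip.state();print(s["tool_pos"],s["tool_rot"],s["joint_pos"])
b=((hsv[...,0]>95)&(hsv[...,0]<125)&(hsv[...,1]>120)).astype(np.uint8)
for k in cv2.findContours(b,0,2)[0]:
    if cv2.contourArea(k)>150: x,y,w,h=cv2.boundingRect(k);print("blue",(x,y,w,h),ray(c,x+w/2,y+h/2,.147).round(4))
print([proj(c,p).round(0) for p in([.373,-.287,.147],[.373,-.2035,.167],[.373,-.370,.177])])
```

```text
[ 0.37130944 -0.27403345  0.23146621] [ 2.28100267e-05  7.07792433e-01  7.06420464e-01 -1.19259467e-06] [-7.97275408e-01 -3.67600066e-01  1.95045446e+00 -1.88761238e-06
  1.55869261e+00 -7.95335128e-01]
blue (625, 377, 15, 23) [ 0.7233 -0.5024  0.147 ]
blue (298, 182, 38, 42) [ 0.3734 -0.2826  0.147 ]
[array([317., 208.]), array([317., 111.]), array([317., 309.])]
```

>>> send_rows --rows '[{"x":-0.08,"y":0.012,"z":0,"wx":0,"wy":0,"wz":0,"hand":0.4},{"x":0,"y":0,"z":0.15,"wx":0,"wy":0,"wz":0,"hand":0.4},{"x":0,"y":0,"z":0.15,"wx":0,"wy":0,"wz":0,"hand":0.4},{"x":0,"y":0,"z":0.15,"wx":0,"wy":0,"wz":0,"hand":0.4},{"x":0,"y":0,"z":0.15,"wx":0,"wy":0,"wz":0,"hand":0.4},{"x":0,"y":0,"z":0.15,"wx":0,"wy":0,"wz":0,"hand":0.4},{"x":0,"y":0,"z":0.05,"wx":0,"wy":0,"wz":0,"hand":0.4},{"x":0,"y":0,"z":0.03,"wx":0,"wy":0,"wz":0,"hand":0.4},{"x":0,"y":0,"z":0.01,"wx":0,"wy":0,"wz":0,"hand":0.4},{"x":0,"y":0,"z":0,"wx":0,"wy":0,"wz":0,"hand":0.4}]'

```text
time: 37.38
tool_pos: [0.3736, -0.2868, 0.1064]
tool_rot: [0.001, 0.708, 0.706, -0.0]
contact_force: [-0.0, -0.1, -0.4]
gripper_width: 0.7
grasp_force: 0.0
```

>>> send_rows --rows '[{"x":0,"y":0,"z":0,"wx":0,"wy":0,"wz":0,"hand":-1},{"x":0,"y":0,"z":0,"wx":0,"wy":0,"wz":0,"hand":-1},{"x":0,"y":0,"z":0,"wx":0,"wy":0,"wz":0,"hand":-1},{"x":0,"y":0,"z":0,"wx":0,"wy":0,"wz":0,"hand":-1},{"x":0,"y":0,"z":0,"wx":0,"wy":0,"wz":0,"hand":-1},{"x":0,"y":0,"z":0,"wx":0,"wy":0,"wz":0,"hand":-1},{"x":0,"y":0,"z":0,"wx":0,"wy":0,"wz":0,"hand":-1},{"x":0,"y":0,"z":0,"wx":0,"wy":0,"wz":0,"hand":-1},{"x":0,"y":0,"z":0,"wx":0,"wy":0,"wz":0,"hand":-1},{"x":0,"y":0,"z":0,"wx":0,"wy":0,"wz":0,"hand":-1}]'

```text
time: 38.22
tool_pos: [0.3738, -0.287, 0.1074]
tool_rot: [0.001, 0.708, 0.707, -0.0]
contact_force: [-1.2, -0.1, 5.4]
gripper_width: 0.383
grasp_force: 59.8
```

>>> send_rows --rows '[{"x":0,"y":0,"z":-0.05,"wx":0,"wy":0,"wz":0,"hand":-1},{"x":0,"y":0,"z":-0.1,"wx":0,"wy":0,"wz":0,"hand":-1},{"x":0,"y":0,"z":-0.1,"wx":0,"wy":0,"wz":0,"hand":-1},{"x":0,"y":0,"z":-0.1,"wx":0,"wy":0,"wz":0,"hand":-1},{"x":0,"y":0,"z":-0.1,"wx":0,"wy":0,"wz":0,"hand":-1},{"x":0,"y":0,"z":-0.05,"wx":0,"wy":0,"wz":0,"hand":-1},{"x":0,"y":0.05,"z":0,"wx":0,"wy":0,"wz":0,"hand":-1},{"x":0.03,"y":0.13,"z":0,"wx":0,"wy":0,"wz":0,"hand":-1},{"x":0.03,"y":0.13,"z":0,"wx":0,"wy":0,"wz":0,"hand":-1},{"x":0.03,"y":0.13,"z":0,"wx":0,"wy":0,"wz":0,"hand":-1}]'

```text
time: 39.05
tool_pos: [0.4396, -0.2718, 0.1787]
tool_rot: [-0.001, 0.708, 0.706, 0.0]
contact_force: [0.6, 0.2, -3.0]
gripper_width: 0.385
grasp_force: 60.4
```

>>> send_rows --rows '[{"x":0.03,"y":0.13,"z":0,"wx":0,"wy":0,"wz":0,"hand":-1},{"x":0.03,"y":0.13,"z":0,"wx":0,"wy":0,"wz":0,"hand":-1},{"x":0.03,"y":0.13,"z":0,"wx":0,"wy":0,"wz":0,"hand":-1},{"x":0.03,"y":0.13,"z":0,"wx":0,"wy":0,"wz":0,"hand":-1},{"x":0,"y":0.13,"z":0,"wx":0,"wy":0,"wz":0,"hand":-1},{"x":0,"y":0.04,"z":0,"wx":0,"wy":0,"wz":0,"hand":-1},{"x":0,"y":0,"z":0,"wx":0,"wy":0,"wz":0,"hand":-1},{"x":0,"y":0,"z":0,"wx":0,"wy":0,"wz":0,"hand":-1},{"x":0,"y":0,"z":0,"wx":0,"wy":0,"wz":0,"hand":-1},{"x":0,"y":0,"z":0,"wx":0,"wy":0,"wz":0,"hand":-1}]'

```text
time: 39.88
tool_pos: [0.5418, -0.2549, 0.1801]
tool_rot: [-0.0, 0.708, 0.706, -0.0]
contact_force: [-0.7, 0.4, -2.5]
gripper_width: 0.385
grasp_force: 60.7
```

>>> send_rows --rows '[{"x":0,"y":0,"z":0.1,"wx":0,"wy":0,"wz":0,"hand":-1},{"x":0,"y":0,"z":0.1,"wx":0,"wy":0,"wz":0,"hand":-1},{"x":0,"y":0,"z":0.1,"wx":0,"wy":0,"wz":0,"hand":-1},{"x":0,"y":0,"z":0.07,"wx":0,"wy":0,"wz":0,"hand":-1},{"x":0,"y":0,"z":0.05,"wx":0,"wy":0,"wz":0,"hand":-1},{"x":0,"y":0,"z":0.02,"wx":0,"wy":0,"wz":0,"hand":-1},{"x":0,"y":0,"z":0.015,"wx":0,"wy":0,"wz":0,"hand":-1},{"x":0,"y":0,"z":0.007,"wx":0,"wy":0,"wz":0,"hand":-1},{"x":0,"y":0,"z":0,"wx":0,"wy":0,"wz":0,"hand":-1},{"x":0,"y":0,"z":0,"wx":0,"wy":0,"wz":0,"hand":-1}]'

```text
time: 40.72
tool_pos: [0.5431, -0.2551, 0.112]
tool_rot: [0.001, 0.708, 0.707, 0.0]
contact_force: [0.6, 0.4, -2.6]
gripper_width: 0.385
grasp_force: 60.7
```

>>> send_rows --rows '[{"x":0,"y":0,"z":0.013,"wx":0,"wy":0,"wz":0,"hand":-1},{"x":0,"y":0,"z":0.012,"wx":0,"wy":0,"wz":0,"hand":-1},{"x":0,"y":0,"z":0,"wx":0,"wy":0,"wz":0,"hand":-1},{"x":0,"y":0,"z":0,"wx":0,"wy":0,"wz":0,"hand":-1},{"x":0,"y":0,"z":0,"wx":0,"wy":0,"wz":0,"hand":0.4},{"x":0,"y":0,"z":0,"wx":0,"wy":0,"wz":0,"hand":0.4},{"x":0,"y":0,"z":0,"wx":0,"wy":0,"wz":0,"hand":0.4},{"x":0,"y":0,"z":0,"wx":0,"wy":0,"wz":0,"hand":0.4},{"x":0,"y":0,"z":-0.1,"wx":0,"wy":0,"wz":0,"hand":0.4},{"x":0,"y":0,"z":-0.15,"wx":0,"wy":0,"wz":0,"hand":0.4}]'

```text
time: 41.55
tool_pos: [0.5408, -0.2537, 0.1421]
tool_rot: [-0.003, 0.708, 0.707, -0.001]
contact_force: [0.3, 0.2, 0.0]
gripper_width: 0.702
grasp_force: 0.0
```

>>> send_rows --rows '[{"x":0,"y":0,"z":-0.2,"wx":0,"wy":0,"wz":0,"hand":0.4},{"x":0,"y":0,"z":-0.2,"wx":0,"wy":0,"wz":0,"hand":0.4},{"x":-0.1,"y":-0.16,"z":-0.1,"wx":0,"wy":0,"wz":0,"hand":0.4},{"x":-0.11,"y":-0.16,"z":0,"wx":0,"wy":0,"wz":0,"hand":0.4},{"x":-0.11,"y":-0.16,"z":0,"wx":0,"wy":0,"wz":0,"hand":0.4},{"x":-0.11,"y":-0.16,"z":0,"wx":0,"wy":0,"wz":0,"hand":0.4},{"x":-0.11,"y":-0.16,"z":0,"wx":0,"wy":0,"wz":0,"hand":0.4},{"x":-0.11,"y":-0.16,"z":0,"wx":0,"wy":0,"wz":0,"hand":0.4},{"x":-0.11,"y":-0.16,"z":0,"wx":0,"wy":0,"wz":0,"hand":0.4},{"x":0,"y":0,"z":0,"wx":0,"wy":0,"wz":0,"hand":0.4}]'

```text
time: 42.38
tool_pos: [0.3713, -0.3708, 0.22]
tool_rot: [0.0, 0.709, 0.705, -0.001]
contact_force: [0.1, 0.1, -0.6]
gripper_width: 0.7
grasp_force: 0.0
```

>>> send_rows --rows '[{"x":0,"y":0.012,"z":0,"wx":0,"wy":0,"wz":0,"hand":0.4},{"x":0,"y":0,"z":0.15,"wx":0,"wy":0,"wz":0,"hand":0.4},{"x":0,"y":0,"z":0.15,"wx":0,"wy":0,"wz":0,"hand":0.4},{"x":0,"y":0,"z":0.15,"wx":0,"wy":0,"wz":0,"hand":0.4},{"x":0,"y":0,"z":0.07,"wx":0,"wy":0,"wz":0,"hand":0.4},{"x":0,"y":0,"z":0.04,"wx":0,"wy":0,"wz":0,"hand":0.4},{"x":0,"y":0,"z":0.03,"wx":0,"wy":0,"wz":0,"hand":0.4},{"x":0,"y":0,"z":0,"wx":0,"wy":0,"wz":0,"hand":0.4},{"x":0,"y":0,"z":0,"wx":0,"wy":0,"wz":0,"hand":0.4},{"x":0,"y":0,"z":0,"wx":0,"wy":0,"wz":0,"hand":0.4}]'

```text
time: 43.22
tool_pos: [0.377, -0.3693, 0.1329]
tool_rot: [0.001, 0.708, 0.707, -0.0]
contact_force: [-0.3, -0.7, -0.2]
gripper_width: 0.705
grasp_force: 0.0
```

>>> send_rows --rows '[{"x":0,"y":0,"z":0,"wx":0,"wy":0,"wz":0,"hand":-1},{"x":0,"y":0,"z":0,"wx":0,"wy":0,"wz":0,"hand":-1},{"x":0,"y":0,"z":0,"wx":0,"wy":0,"wz":0,"hand":-1},{"x":0,"y":0,"z":0,"wx":0,"wy":0,"wz":0,"hand":-1},{"x":0,"y":0,"z":0,"wx":0,"wy":0,"wz":0,"hand":-1},{"x":0,"y":0,"z":0,"wx":0,"wy":0,"wz":0,"hand":-1},{"x":0,"y":0,"z":0,"wx":0,"wy":0,"wz":0,"hand":-1},{"x":0,"y":0,"z":0,"wx":0,"wy":0,"wz":0,"hand":-1},{"x":0,"y":0,"z":0,"wx":0,"wy":0,"wz":0,"hand":-1},{"x":0,"y":0,"z":0,"wx":0,"wy":0,"wz":0,"hand":-1}]'

```text
time: 44.05
tool_pos: [0.3764, -0.3692, 0.1328]
tool_rot: [0.001, 0.708, 0.706, -0.0]
contact_force: [-2.2, 0.9, 5.9]
gripper_width: 0.434
grasp_force: 60.2
```

>>> send_rows --rows '[{"x":0,"y":0,"z":-0.05,"wx":0,"wy":0,"wz":0,"hand":-1},{"x":0,"y":0,"z":-0.1,"wx":0,"wy":0,"wz":0,"hand":-1},{"x":0,"y":0,"z":-0.1,"wx":0,"wy":0,"wz":0,"hand":-1},{"x":0,"y":0,"z":-0.1,"wx":0,"wy":0,"wz":0,"hand":-1},{"x":0,"y":0,"z":-0.1,"wx":0,"wy":0,"wz":0,"hand":-1},{"x":0,"y":0,"z":-0.05,"wx":0,"wy":0,"wz":0,"hand":-1},{"x":0,"y":0.05,"z":0,"wx":0,"wy":0,"wz":0,"hand":-1},{"x":0.02,"y":0.13,"z":0,"wx":0,"wy":0,"wz":0,"hand":-1},{"x":0.02,"y":0.13,"z":0,"wx":0,"wy":0,"wz":0,"hand":-1},{"x":0.02,"y":0.13,"z":0,"wx":0,"wy":0,"wz":0,"hand":-1}]'

```text
time: 44.88
tool_pos: [0.4428, -0.3587, 0.2042]
tool_rot: [-0.001, 0.708, 0.706, 0.0]
contact_force: [1.0, -0.9, -5.2]
gripper_width: 0.432
grasp_force: 61.2
```

>>> send_rows --rows '[{"x":0.02,"y":0.13,"z":0,"wx":0,"wy":0,"wz":0,"hand":-1},{"x":0.02,"y":0.13,"z":0,"wx":0,"wy":0,"wz":0,"hand":-1},{"x":0.02,"y":0.13,"z":0,"wx":0,"wy":0,"wz":0,"hand":-1},{"x":0.02,"y":0.13,"z":0,"wx":0,"wy":0,"wz":0,"hand":-1},{"x":0,"y":0.13,"z":0,"wx":0,"wy":0,"wz":0,"hand":-1},{"x":0,"y":0.02,"z":0,"wx":0,"wy":0,"wz":0,"hand":-1},{"x":0,"y":0,"z":0,"wx":0,"wy":0,"wz":0,"hand":-1},{"x":0,"y":0,"z":0,"wx":0,"wy":0,"wz":0,"hand":-1},{"x":0,"y":0,"z":0,"wx":0,"wy":0,"wz":0,"hand":-1},{"x":0,"y":0,"z":0,"wx":0,"wy":0,"wz":0,"hand":-1}]'

```text
time: 45.72
tool_pos: [0.542, -0.3478, 0.2059]
tool_rot: [-0.0, 0.708, 0.706, -0.0]
contact_force: [0.3, -0.1, -5.0]
gripper_width: 0.437
grasp_force: 61.7
```

>>> send_rows --rows '[{"x":0.005,"y":0,"z":0.1,"wx":0,"wy":0,"wz":0,"hand":-1},{"x":0,"y":0,"z":0.1,"wx":0,"wy":0,"wz":0,"hand":-1},{"x":0,"y":0,"z":0.1,"wx":0,"wy":0,"wz":0,"hand":-1},{"x":0,"y":0,"z":0.07,"wx":0,"wy":0,"wz":0,"hand":-1},{"x":0,"y":0,"z":0.05,"wx":0,"wy":0,"wz":0,"hand":-1},{"x":0,"y":0,"z":0.02,"wx":0,"wy":0,"wz":0,"hand":-1},{"x":0,"y":0,"z":0.015,"wx":0,"wy":0,"wz":0,"hand":-1},{"x":0,"y":0,"z":0.007,"wx":0,"wy":0,"wz":0,"hand":-1},{"x":0,"y":0,"z":0,"wx":0,"wy":0,"wz":0,"hand":-1},{"x":0,"y":0,"z":0,"wx":0,"wy":0,"wz":0,"hand":-1}]'

```text
time: 46.55
tool_pos: [0.5433, -0.3474, 0.1381]
tool_rot: [0.001, 0.708, 0.707, 0.0]
contact_force: [0.3, -0.5, -5.4]
gripper_width: 0.433
grasp_force: 61.7
```

>>> send_rows --rows '[{"x":0,"y":0,"z":0.013,"wx":0,"wy":0,"wz":0,"hand":-1},{"x":0,"y":0,"z":0.012,"wx":0,"wy":0,"wz":0,"hand":-1},{"x":0,"y":0,"z":0,"wx":0,"wy":0,"wz":0,"hand":-1},{"x":0,"y":0,"z":0,"wx":0,"wy":0,"wz":0,"hand":-1},{"x":0,"y":0,"z":0,"wx":0,"wy":0,"wz":0,"hand":0.4},{"x":0,"y":0,"z":0,"wx":0,"wy":0,"wz":0,"hand":0.4},{"x":0,"y":0,"z":0,"wx":0,"wy":0,"wz":0,"hand":0.4},{"x":0,"y":0,"z":0,"wx":0,"wy":0,"wz":0,"hand":0.4},{"x":0,"y":0,"z":-0.1,"wx":0,"wy":0,"wz":0,"hand":0.4},{"x":0,"y":0,"z":-0.15,"wx":0,"wy":0,"wz":0,"hand":0.4}]'

```text
time: 47.38
tool_pos: [0.5414, -0.346, 0.1691]
tool_rot: [-0.003, 0.708, 0.707, -0.0]
contact_force: [-0.1, 0.5, -0.0]
gripper_width: 0.701
grasp_force: 0.0
```

>>> send_rows --rows '[{"x":0,"y":0,"z":-0.2,"wx":0,"wy":0,"wz":0,"hand":0.4},{"x":0,"y":0,"z":-0.15,"wx":0,"wy":0,"wz":0,"hand":0.4},{"x":0.136,"y":-0.16,"z":0,"wx":0,"wy":0,"wz":0,"hand":0.4},{"x":0.136,"y":-0.16,"z":0,"wx":0,"wy":0,"wz":0,"hand":0.4},{"x":0.136,"y":-0.16,"z":0,"wx":0,"wy":0,"wz":0,"hand":0.4},{"x":0.136,"y":-0.16,"z":0,"wx":0,"wy":0,"wz":0,"hand":0.4},{"x":0.136,"y":-0.16,"z":0,"wx":0,"wy":0,"wz":0,"hand":0.4},{"x":0.136,"y":-0.16,"z":0,"wx":0,"wy":0,"wz":0,"hand":0.4},{"x":0.136,"y":-0.16,"z":0,"wx":0,"wy":0,"wz":0,"hand":0.4},{"x":0,"y":0,"z":0,"wx":0,"wy":0,"wz":0,"hand":0.4}]'

```text
time: 48.22
tool_pos: [0.3724, -0.2014, 0.2243]
tool_rot: [0.0, 0.707, 0.707, 0.0]
contact_force: [0.7, -0.3, -0.2]
gripper_width: 0.699
grasp_force: 0.0
```

>>> send_rows --rows '[{"x":-0.012,"y":0,"z":0,"wx":0,"wy":0,"wz":0,"hand":0.4},{"x":0,"y":0,"z":0.15,"wx":0,"wy":0,"wz":0,"hand":0.4},{"x":0,"y":0,"z":0.15,"wx":0,"wy":0,"wz":0,"hand":0.4},{"x":0,"y":0,"z":0.15,"wx":0,"wy":0,"wz":0,"hand":0.4},{"x":0,"y":0,"z":0.13,"wx":0,"wy":0,"wz":0,"hand":0.4},{"x":0,"y":0,"z":0.06,"wx":0,"wy":0,"wz":0,"hand":0.4},{"x":0,"y":0,"z":0.04,"wx":0,"wy":0,"wz":0,"hand":0.4},{"x":0,"y":0,"z":0.02,"wx":0,"wy":0,"wz":0,"hand":0.4},{"x":0,"y":0,"z":0,"wx":0,"wy":0,"wz":0,"hand":0.4},{"x":0,"y":0,"z":0,"wx":0,"wy":0,"wz":0,"hand":0.4}]'

```text
time: 49.05
tool_pos: [0.3758, -0.2064, 0.1196]
tool_rot: [0.001, 0.708, 0.707, 0.0]
contact_force: [-0.4, 0.5, 0.2]
gripper_width: 0.697
grasp_force: 0.0
```

>>> send_rows --rows '[{"x":0,"y":0,"z":0,"wx":0,"wy":0,"wz":0,"hand":-1},{"x":0,"y":0,"z":0,"wx":0,"wy":0,"wz":0,"hand":-1},{"x":0,"y":0,"z":0,"wx":0,"wy":0,"wz":0,"hand":-1},{"x":0,"y":0,"z":0,"wx":0,"wy":0,"wz":0,"hand":-1},{"x":0,"y":0,"z":0,"wx":0,"wy":0,"wz":0,"hand":-1},{"x":0,"y":0,"z":0,"wx":0,"wy":0,"wz":0,"hand":-1},{"x":0,"y":0,"z":0,"wx":0,"wy":0,"wz":0,"hand":-1},{"x":0,"y":0,"z":0,"wx":0,"wy":0,"wz":0,"hand":-1},{"x":0,"y":0,"z":0,"wx":0,"wy":0,"wz":0,"hand":-1},{"x":0,"y":0,"z":0,"wx":0,"wy":0,"wz":0,"hand":-1}]'

```text
time: 49.88
tool_pos: [0.3755, -0.2063, 0.1199]
tool_rot: [0.001, 0.708, 0.707, -0.0]
contact_force: [-1.7, -0.1, 5.7]
gripper_width: 0.436
grasp_force: 60.1
```

>>> send_rows --rows '[{"x":0,"y":0,"z":-0.05,"wx":0,"wy":0,"wz":0,"hand":-1},{"x":0,"y":0,"z":-0.1,"wx":0,"wy":0,"wz":0,"hand":-1},{"x":0,"y":0,"z":-0.1,"wx":0,"wy":0,"wz":0,"hand":-1},{"x":0,"y":0,"z":-0.1,"wx":0,"wy":0,"wz":0,"hand":-1},{"x":0,"y":0,"z":-0.1,"wx":0,"wy":0,"wz":0,"hand":-1},{"x":0,"y":0,"z":-0.05,"wx":0,"wy":0,"wz":0,"hand":-1},{"x":0,"y":0.05,"z":0,"wx":0,"wy":0,"wz":0,"hand":-1},{"x":0.04,"y":0.13,"z":0,"wx":0,"wy":0,"wz":0,"hand":-1},{"x":0.04,"y":0.13,"z":0,"wx":0,"wy":0,"wz":0,"hand":-1},{"x":0.04,"y":0.13,"z":0,"wx":0,"wy":0,"wz":0,"hand":-1}]'

```text
time: 50.72
tool_pos: [0.4414, -0.1871, 0.1913]
tool_rot: [-0.001, 0.708, 0.706, -0.0]
contact_force: [-0.6, 0.0, -5.2]
gripper_width: 0.438
grasp_force: 61.6
```

>>> send_rows --rows '[{"x":0.04,"y":0.13,"z":0,"wx":0,"wy":0,"wz":0,"hand":-1},{"x":0.04,"y":0.13,"z":0,"wx":0,"wy":0,"wz":0,"hand":-1},{"x":0.04,"y":0.13,"z":0,"wx":0,"wy":0,"wz":0,"hand":-1},{"x":0.04,"y":0.13,"z":0,"wx":0,"wy":0,"wz":0,"hand":-1},{"x":0,"y":0.13,"z":0,"wx":0,"wy":0,"wz":0,"hand":-1},{"x":0,"y":0.02,"z":0,"wx":0,"wy":0,"wz":0,"hand":-1},{"x":0,"y":0,"z":0,"wx":0,"wy":0,"wz":0,"hand":-1},{"x":0,"y":0,"z":0,"wx":0,"wy":0,"wz":0,"hand":-1},{"x":0,"y":0,"z":0,"wx":0,"wy":0,"wz":0,"hand":-1},{"x":0,"y":0,"z":0,"wx":0,"wy":0,"wz":0,"hand":-1}]'

```text
time: 51.55
tool_pos: [0.5408, -0.1641, 0.1928]
tool_rot: [-0.0, 0.708, 0.706, -0.0]
contact_force: [0.0, 0.1, -6.5]
gripper_width: 0.435
grasp_force: 62.2
```

>>> send_rows --rows '[{"x":0,"y":0.008,"z":0.1,"wx":0,"wy":0,"wz":0,"hand":-1},{"x":0,"y":0,"z":0.1,"wx":0,"wy":0,"wz":0,"hand":-1},{"x":0,"y":0,"z":0.1,"wx":0,"wy":0,"wz":0,"hand":-1},{"x":0,"y":0,"z":0.07,"wx":0,"wy":0,"wz":0,"hand":-1},{"x":0,"y":0,"z":0.05,"wx":0,"wy":0,"wz":0,"hand":-1},{"x":0,"y":0,"z":0.02,"wx":0,"wy":0,"wz":0,"hand":-1},{"x":0,"y":0,"z":0.015,"wx":0,"wy":0,"wz":0,"hand":-1},{"x":0,"y":0,"z":0.007,"wx":0,"wy":0,"wz":0,"hand":-1},{"x":0,"y":0,"z":0,"wx":0,"wy":0,"wz":0,"hand":-1},{"x":0,"y":0,"z":0,"wx":0,"wy":0,"wz":0,"hand":-1}]'

```text
time: 52.38
tool_pos: [0.5433, -0.1643, 0.125]
tool_rot: [0.001, 0.708, 0.707, 0.0]
contact_force: [0.1, -0.4, -6.8]
gripper_width: 0.435
grasp_force: 62.1
```

>>> send_rows --rows '[{"x":0,"y":0,"z":0.013,"wx":0,"wy":0,"wz":0,"hand":-1},{"x":0,"y":0,"z":0.012,"wx":0,"wy":0,"wz":0,"hand":-1},{"x":0,"y":0,"z":0,"wx":0,"wy":0,"wz":0,"hand":-1},{"x":0,"y":0,"z":0,"wx":0,"wy":0,"wz":0,"hand":-1},{"x":0,"y":0,"z":0,"wx":0,"wy":0,"wz":0,"hand":0.4},{"x":0,"y":0,"z":0,"wx":0,"wy":0,"wz":0,"hand":0.4},{"x":0,"y":0,"z":0,"wx":0,"wy":0,"wz":0,"hand":0.4},{"x":0,"y":0,"z":0,"wx":0,"wy":0,"wz":0,"hand":0.4},{"x":0,"y":0,"z":-0.1,"wx":0,"wy":0,"wz":0,"hand":0.4},{"x":0,"y":0,"z":-0.15,"wx":0,"wy":0,"wz":0,"hand":0.4}]'

```text
time: 53.22
tool_pos: [0.5411, -0.1633, 0.1556]
tool_rot: [-0.002, 0.708, 0.707, -0.001]
contact_force: [-0.1, 0.6, -0.4]
gripper_width: 0.699
grasp_force: 0.0
```

>>> send_rows --rows '[{"x":0,"y":0,"z":-0.2,"wx":0,"wy":0,"wz":0,"hand":0.4},{"x":0,"y":0,"z":-0.2,"wx":0,"wy":0,"wz":0,"hand":0.4},{"x":0,"y":0,"z":-0.2,"wx":0,"wy":0,"wz":0,"hand":0.4},{"x":-0.15,"y":-0.15,"z":-0.15,"wx":0,"wy":0,"wz":0,"hand":0.4},{"x":-0.15,"y":-0.15,"z":-0.15,"wx":0,"wy":0,"wz":0,"hand":0.4},{"x":-0.15,"y":-0.15,"z":-0.15,"wx":0,"wy":0,"wz":0,"hand":0.4},{"x":-0.15,"y":0,"z":-0.1,"wx":0,"wy":0,"wz":0,"hand":0.4},{"x":0,"y":0,"z":0,"wx":0,"wy":0,"wz":0,"hand":0.4},{"x":0,"y":0,"z":0,"wx":0,"wy":0,"wz":0,"hand":0.4},{"x":0,"y":0,"z":0,"wx":0,"wy":0,"wz":0,"hand":0.4}]'

```text
time: 54.05
tool_pos: [0.4751, -0.2534, 0.3295]
tool_rot: [-0.001, 0.708, 0.707, 0.0]
contact_force: [-0.8, 0.3, -0.4]
gripper_width: 0.699
grasp_force: 0.0
```

Run:
```python
from h import *
c,im,hsv=snap("wrist","w20");s=manip.state();print(s["tool_pos"],s["contact_force"])
g=cv2.medianBlur(cv2.cvtColor(im,cv2.COLOR_BGR2GRAY),3)
b=((hsv[...,0]>95)&(hsv[...,0]<125)&(hsv[...,1]>120)).astype(np.uint8)
for k in cv2.findContours(b,0,2)[0]:
    if cv2.contourArea(k)>150: x,y,w,h=cv2.boundingRect(k);print("blue",(x,y,w,h),ray(c,x+w/2,y+h/2,.148).round(4))
for n,y,z in(("mid",-.1623,.168),("small",-.2543,.148),("tall",-.3463,.178)):
    u,v=proj(c,[.5425,y,z]);R=np.linalg.norm(proj(c,[.562,y,z])-[u,v]);x0,y0=int(u)-45,max(int(v)-45,0)
    h=cv2.HoughCircles(g[y0:y0+90,x0:x0+90],cv2.HOUGH_GRADIENT,1,10,param1=50,param2=9,minRadius=int(R*.75),maxRadius=int(R*1.1))
    print(n,(u.round(),v.round(),R.round(1)),None if h is None else [ray(c,q[0]+x0,q[1]+y0,z).round(4).tolist() for q in h[0][:2]])
    print(g[int(v),x0:x0+90:4].tolist())
```

```text
[ 0.47508461 -0.25299314  0.3289324 ] [-0.2336688  -0.36410257 -0.22988651]
blue (356, 151, 31, 32) [ 0.5415 -0.2524  0.148 ]
blue (247, 0, 36, 40) [ 0.425  -0.1001  0.148 ]
mid (np.float64(381.0), np.float64(85.0), np.float64(19.2)) [[0.5388, -0.1612, 0.168], [0.5352, -0.1518, 0.168]]
[88, 87, 111, 150, 152, 119, 123, 184, 184, 185, 186, 186, 186, 184, 182, 160, 98, 90, 90, 90, 89, 57, 51]
small (np.float64(372.0), np.float64(169.0), np.float64(16.6)) [[0.5415, -0.253, 0.148], [0.5296, -0.2482, 0.148]]
[92, 87, 82, 59, 63, 104, 132, 88, 68, 74, 73, 73, 73, 73, 72, 84, 96, 92, 90, 90, 97, 73, 53]
tall (np.float64(372.0), np.float64(251.0), np.float64(16.6)) [[0.5395, -0.3498, 0.178], [0.534, -0.3354, 0.178]]
[148, 123, 117, 107, 107, 109, 112, 172, 184, 184, 182, 183, 41, 32, 100, 102, 132, 185, 185, 185, 186, 185, 185]
```

All three caps are at their original bays and heights, the crucible is on the pan, and the arm is clear. Handing in.

```bash
python3 -c "
from plant import job_done; print(job_done())"
```

```text
the job is handed in; nothing more can be done
None
```

I handed the job in at about 54 s: the crucible stands upright near the middle of the balance pan (2–3 mm off by my measurement), and all three bottles are back in their original rack bays; `job_done` returned no verdict.

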